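# Hang a carved plaque on the stall's turning display rack

### The arm

A 6-joint arm with a two-finger parallel gripper is mounted at the origin on the work surface. World frame = base frame: x ahead of the robot, y to its left, z up, the work surface at z = 0. Lengths are in m, angles in rad, forces in N, time in s.
With the tool pointing down it reaches from about 0.35 to 0.975 m from the base axis. Payload 4.9 kg.
Tool frame: the origin (TCP) lies on the mounting face of the last link; the fingertips stand 173 mm ahead of it and the grasp point (between the pads) lies 155 mm ahead of it; x points along the fingers, z is the direction in which the jaws open and shut, and the axes are right-handed (so a half turn about x gives the same grasp; the last joint's range is limited). The gripper opens to 85 mm and grips with 20 to 120 N. Pads are 22 mm wide; open, the fingers measure 114 mm over their backs; the gripper's body (76 mm by 85 mm) begins 54 mm behind the grasp point. The pads swing forward as they close: fully open they stand 13 mm farther back than shut.
Start: joints at [-1.248, 0.053, 1.613, -0, 1.476, -0.119], TCP at [0.267, -0.565, 0.405] pointing down, gripper open.
Joint ranges: [-3.01, 3.01], [-1.01, 2.22], [0.06, 2.58], [-1.02, 4.17], [0.09, 2.62], [-3.14, 3.14]. Speed limits (rad/s): [2.57, 2.57, 3.14, 3.14, 3.14, 3.14].

### API

Orientations are given as a rotation vector (axis times angle).
In Python, from station import get_obs, get_image, get_calibration, finish_job, look_for, masks_of, tip_of gives the robot as it stands.
- The arm moves only by the tool carry_out, never from a script. Its argument "increments" is a list of rows, each a list of 3 entries, a list of its own where there are three numbers: the turn, a rotation vector about the world's x, y, z in units of 0.1 rad (1.0 is 0.1 rad), then the shift along the world's x, y, z in units of 20 mm (1.0 is 20 mm), then the opening, from 0 (shut) to 1 (fully open). A call has 1 to 8 rows; each row shifts and turns the pose as measured when the row begins; what a row does not reach is not made up. A row lasts 1/10 s, in which the tool goes at most 50 mm and 8.59 degrees, less where a joint would pass 70% of its speed; a pose out of reach is approached as far as the arm can. A call with a number of a shift or a turn outside -1 to 1 is refused whole. A call with a gripper value outside its range is refused whole. The fingers move at their own pace and stop on an object; "squeeze" is the grip in N (left out, the last holds). Time passes only in rows, so rows that do not move let the fingers close. It gives the time, the measured TCP pose, the force and the opening at its end, in the units of the state.
- get_obs(): the state, without advancing time (a new reading comes with each control period).
- get_image(name): name is "scene" or "side" or "wrist"; returns (picture, depth): 400x640x3 uint8, blue, green, red; 400x640 float32, m along the optical axis (not along the pixel's ray), 0 where there is no reading.
- get_calibration(name): a dict with "fx", "fy", "cx", "cy" (pixels), "position" and "orientation" of the camera in the world. Camera axes: x right, y down, z forward; pixel columns grow to the right and rows downward; lengths in m; the calibration is good to about 2 mm. A picture is of the moment at which its call begins: read the wrist's pose just before it. get_calibration takes no time and is no camera call; for the wrist camera it gives the pose at the moment of the call.
- finish_job(): hands the job in, once; it reports no verdict.
Trained networks look in the newest picture that a camera, given by its name, has taken for a name from the list of things; names that differ only in an ending like _2 or _b are one class to them, and where a whole thing is asked for, a point or a joint stands for the part that bears it (a point fixed in the world has none). Each returns a list of dicts, best first, with "p" (0 to 1); they miss things now and then, are a little off and sometimes report something else, mostly with a low value. They report only what shows in the picture. A call takes as long as a camera call.
- look_for(camera, query): "centre" ([column, row] in pixels, amid what is visible of it).
- masks_of(camera, query): "region" (400x640 bool, what is visible of it) and "centre" ([column, row] in pixels, amid what is visible of it).
- tip_of(camera, query): "centre" ([column, row] in pixels: a listed point, or the origin of a listed thing).
The state is a dict: "t": time; "q": joint angles; "dq": joint speeds; "effort": joint torques, N m; "tool_pos": TCP position; "tool_rot": TCP orientation; "contact_force": force on the tool from outside, world axes, zero at the start; "wrist_torque": the same for the moment, N m; "opening": finger opening in m.
Only numpy, scipy, OpenCV 4.12 (cv2) and the standard library are available. Lean on these libraries where they do the work, as an engineer would, in place of code of your own. Each camera call takes 0.05 s, during which the arm holds its last target.

### The job

First turn the display rack anticlockwise (seen from above) by its empty hook until the rack comes gently up against its stop. Then take the upright plaque with the square opening out of its slotted holder, pass the opening over the hook's upturned end, slide the plaque right back against the hook's collar, and leave it hanging there with the rack still against its stop. Turn, feel and push gently, never with more than about 20 N on the rack, and leave the other goods alone.

Things in the scene. Friction and masses are not known exactly. Their poses are not given: they have to be found in the camera images.
- rack: Turning rack: wooden hub (radius 20 mm) with 4 hooks at right angles. Origin on its axis at the nominal hook height, 170 mm over the table; z up; -x points out along the EMPTY hook. The other hooks (+x, +y, -y) carry fixed ornaments 8 mm thick, 79 mm from the axis, up to 68 mm wide, 22 mm above to 72 mm below the hooks. Nothing is over 25 mm above the origin. Never load it above 20 N.
- hook_root (a point): Nominal place where the empty hook leaves its collar, 75 mm from the axis (axes as the rack's). The collar is a disc of radius 16 mm, outer face here. The hook is a 6 mm round bar along -x, rising 5 mm by 118 mm from the axis, then turned up. The hook is clamped by hand: the whole of it sits up to 10 mm higher or lower than nominal, which no pose tells. Feel or see it. It holds at 20 N.
- hook_end (a point): Nominal top of the empty hook's upturned end, 120 mm from the axis, 19 mm above the centre line of the bar at the collar (the real one is up to 10 mm higher or lower, with the whole hook). The tip is round, 6 mm thick.
- stand: Fixed stand: dark base disc, radius 80 mm, 22 mm high, steel post. Origin on the axis at the table. When the rack is against its stop its axes and the stand's agree (empty hook along the stand's -x); it starts 1.2 to 2.3 rad clockwise of that. The stop is rigid, felt as a sudden rise of force. The rack turns with steady friction, 0.12 N m (1 to 2 N at the hook), and stays where left.
- plaque_mid (a point): Centre of the plaque to hang: flat dark wooden board, upright, 8 mm thick (x), 56 wide (y), 100 tall (z up), about 40 g. A square 24 x 24 mm opening goes through along x, its centre 26 mm above this point. Front and back alike. It stands loose in a 10 mm slot of a fixed holder 56 x 84 x 30 mm; the top 78 mm are free. Grasp its two narrow side edges, beside the opening.
- plaque: The same plaque, origin at the middle of its lower edge.
- disc: A round ornament, 72 mm disc on a straight foot, 96 mm tall, without an opening, standing in the other, identical holder. Leave alone.
- bangle: Loose dark wooden bangle, 76 mm across, 16 mm high, lying flat. Leave alone.
- bangle2: Loose pale wooden bangle, 72 mm across, 22 mm high, lying flat. Leave alone.
- carved_box: Small carved wooden box, 79 x 59 x 55 mm. Leave alone.
- jar: Amber jar, 56 mm across, 70 mm high. Leave alone.
- bowl: Terracotta bowl, 120 mm across, 50 mm high. Leave alone.

How it is judged:
By the outcome, as a careful person would: the job done as asked, in the order asked, and still so for the second after the job is handed in, with the robot touching nothing.
It also fails if it takes over 72 s, if anything falls off the work surface, if the arm or the gripper's body presses on something with over 40 N, if the wrist force passes 120 N, or if a joint passes its speed limit or range.

## Working session

There is one attempt and no reset: what is moved stays moved. The work goes in short steps, Python scripts to look and compute and a tool call to move; the robot and the scene stay as the last step left them, time stands still between calls to the robot, and variables do not carry over. Pictures are saved under pics/ and viewed, and the job is handed in when it is done.

Besides the shell and the picture viewer there is one more tool, called by a JSON object that holds its "op" and its "data". carry_out: Moves the arm, as the interface text tells. Shifts and turns lie within -1 to 1; 1 stands for 20 mm of shift or 0.1 rad of turn. Its arguments: {"type":"object","properties":{"increments":{"type":"array","items":{"type":"array"}},"squeeze":{"type":"number"}},"required":["increments"]}

```bash
ls; mkdir -p pics; cat > h.py <<'E'
import numpy as np, cv2
from scipy.spatial.transform import Rotation as R
from station import *
def cal(n):
    c=get_calibration(n); o=np.array(c['orientation'],float)
    M=o if o.shape==(3,3) else (R.from_rotvec(o).as_matrix() if o.size==3 else R.from_quat(o).as_matrix())
    return c,M
def pt(n,uv,d,C=None):
    c,M=C or cal(n)
    return np.array(c['position'])+M@np.array([(uv[0]-c['cx'])/c['fx']*d,(uv[1]-c['cy'])/c['fy']*d,d])
def proj(n,p,C=None):
    c,M=C or cal(n)
    v=M.T@(np.array(p)-c['position']); return np.array([c['fx']*v[0]/v[2]+c['cx'],c['fy']*v[1]/v[2]+c['cy'],v[2]])
def cloud(n,dep,mask,C=None):
    c,M=C or cal(n)
    v,u=np.nonzero(mask&(dep>0)); d=dep[v,u]
    P=np.stack([(u-c['cx'])/c['fx']*d,(v-c['cy'])/c['fy']*d,d],1)
    return P@M.T+np.array(c['position'])
E
python3 - <<'E'
from h import *
print(get_obs())
for n in ['scene','side','wrist']:
    im,d=get_image(n); cv2.imwrite(f'pics/{n}0.png',im); np.save(f'{n}0.npy',d); print(n,get_calibration(n))
E
```

```text
pics
{'t': 0.0, 'q': array([-1.24799944e+00,  5.33923759e-02,  1.61426934e+00,  1.65998520e-06,
        1.47598028e+00, -1.18981005e-01]), 'dq': array([-0.00019631, -0.00116765,  0.00049169, -0.00020629, -0.00054949,
        0.00019421]), 'effort': array([-6.50283819e-04, -3.93683982e+01, -3.70179498e+01, -1.23298000e-04,
        7.15169474e-03, -7.48839966e-06]), 'tool_pos': array([ 0.26714709, -0.56474732,  0.40345535]), 'tool_rot': array([ 0.87919928,  1.38801828, -0.87707297]), 'contact_force': array([-0.06864586,  0.27423211, -0.53753965]), 'wrist_torque': array([-0.02078376,  0.04239902,  0.0157039 ]), 'opening': 0.08549561768206408}
scene {'fx': 488.4186588578555, 'fy': 488.4186588578555, 'cx': 321.3458981705301, 'cy': 198.12008094817818, 'position': array([1.48714702, 0.53566749, 0.9993086 ]), 'orientation': array([-1.2174474 , -2.19290011,  1.03524053])}
side {'fx': 497.37083724597346, 'fy': 497.37083724597346, 'cx': 319.762258770181, 'cy': 197.1295776331884, 'position': array([0.06368021, 0.89396812, 0.81364094]), 'orientation': array([-0.61253662,  2.49493202, -1.34474487])}
wrist {'fx': 290.33538729481944, 'fy': 290.33538729481944, 'cx': 322.32574771692407, 'cy': 200.56621682372653, 'position': array([ 0.33701791, -0.53091015,  0.37293436]), 'orientation': array([ 2.42884928, -1.5387095 , -0.23871184])}
```

View pics/scene0.png

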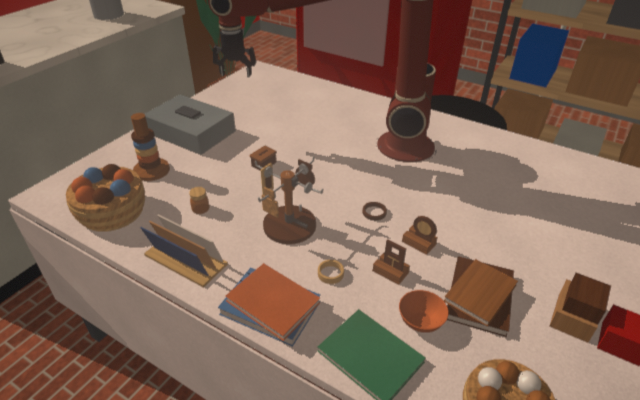

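View pics/side0.png

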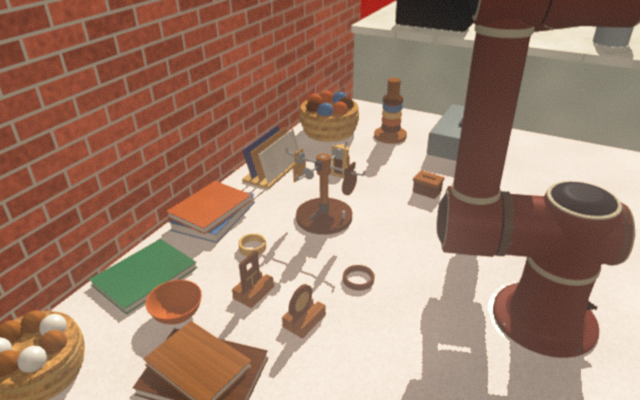

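```bash
python3 - <<'E'
from h import *
for n in ['scene','side']:
    im,d0=get_image(n); 
    for q in ['rack','stand','hook_root','hook_end','plaque_mid','plaque','disc']:
        for r in tip_of(n,q)[:2]:
            print(n,q,r['p'],np.round(r['centre'],1))
E
```

```text
scene rack 0.9 [287.9 180.2]
scene rack 0.64 [374.4 211.9]
scene stand 0.62 [291.2 226.6]
scene hook_root 0.7 [308.1 191.1]
scene hook_end 0.97 [321.4 190.5]
scene plaque_mid 0.67 [393.3 261.2]
scene plaque_mid 0.34 [320.2 193.5]
scene plaque 0.69 [394.2 268.7]
scene plaque 0.39 [420.5 241.1]
scene disc 0.55 [422.2 243. ]
side rack 0.79 [323.3 166.6]
side rack 0.16 [252.8 247.9]
side stand 0.84 [324.5 215.2]
side hook_root 0.72 [308.4 175.1]
side hook_end 0.91 [298.5 178.6]
side plaque_mid 0.63 [253.4 271.9]
side plaque 0.7 [250.3 292.7]
side disc 0.62 [301.2 321.2]
```

```bash
python3 - <<'E'
import cv2,numpy as np
a=cv2.imread('pics/scene0.png');b=cv2.imread('pics/side0.png')
cv2.imwrite('pics/z1.png',cv2.resize(a[140:290,240:440],None,fx=4,fy=4,interpolation=2))
cv2.imwrite('pics/z2.png',cv2.resize(b[130:340,220:400],None,fx=4,fy=4,interpolation=2)[:840])
b2=cv2.resize(b[130:240,270:400],None,fx=5,fy=5,interpolation=2);cv2.imwrite('pics/z2.png',b2)
E
cat > tri.py <<'E'
from h import *
def tri(uvs):
    A=np.zeros((3,3));y=np.zeros(3);rs=[]
    for n,uv in uvs:
        c,M=cal(n);r=M@np.array([(uv[0]-c['cx'])/c['fx'],(uv[1]-c['cy'])/c['fy'],1]);r/=np.linalg.norm(r)
        P=np.eye(3)-np.outer(r,r);A+=P;y+=P@c['position'];rs.append((P,c['position']))
    x=np.linalg.solve(A,y);return x,[np.linalg.norm(P@(x-p)) for P,p in rs]
E
python3 - <<'E'
from tri import *
for k,a,b in [('rack',(287.9,180.2),(323.3,166.6)),('stand',(291.2,226.6),(324.5,215.2)),('root',(308.1,191.1),(308.4,175.1)),('end',(321.4,190.5),(298.5,178.6)),('pm',(393.3,261.2),(253.4,271.9)),('plq',(394.2,268.7),(250.3,292.7)),('disc',(422.2,243),(301.2,321.2))]:
    x,e=tri([('scene',a),('side',b)]);print(k,np.round(x,4),np.round(e,4))
E
```

```text
rack [ 0.5977 -0.1149  0.1659] [0.0021 0.0021]
stand [ 0.5995 -0.1127  0.0014] [0.0063 0.0063]
root [ 0.6065 -0.044   0.1692] [0.0036 0.0036]
end [6.068e-01 6.000e-04 1.863e-01] [0.0001 0.0001]
pm [0.6087 0.2233 0.0503] [0.0092 0.0092]
plq [0.6044 0.2354 0.0101] [0.002 0.002]
disc [0.461  0.2562 0.0037] [0.0015 0.0015]
```

View pics/z1.png

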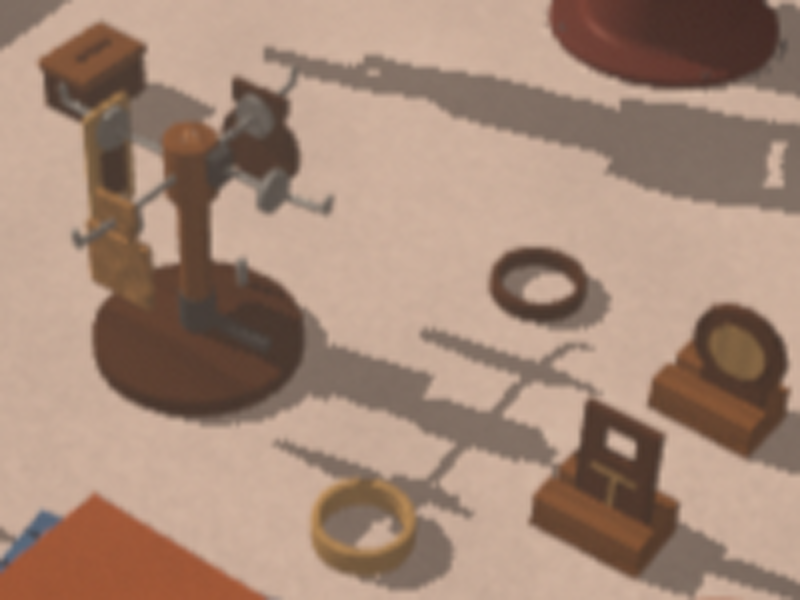

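View pics/z2.png

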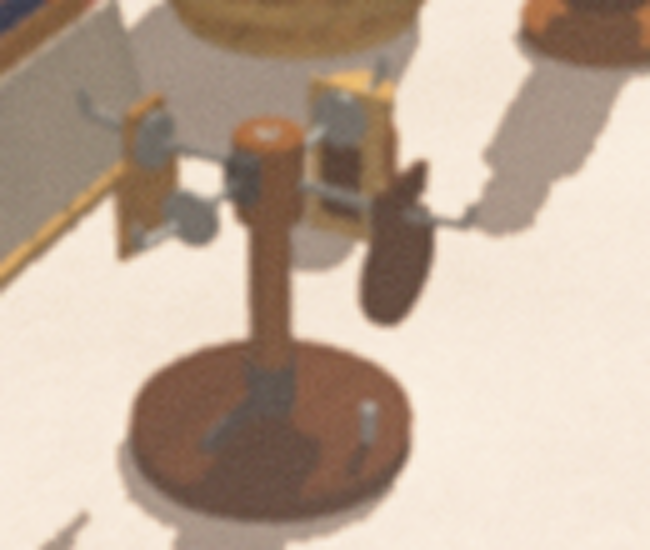

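```bash
python3 - <<'E'
from tri import *
for k,a,b in [('pinbase',(300,212),(343.4,218)),('pintop',(300,205),(343.6,211)),('arm',(307,225),(311,219)),('armroot',(289,217),(323,208))]:
    x,e=tri([('scene',a),('side',b)]);print(k,np.round(x,4),np.round(e,4),np.degrees(np.arctan2(x[1]+.114,x[0]-.598)))
for n in ['scene','side']:
    im=cv2.imread(f'pics/{n}0.png');d=np.load(f'{n}0.npy')
    P=cloud(n,d,np.ones_like(d,bool))
    # rack region
    s=P[(abs(P[:,0]-.6)<.16)&(abs(P[:,1]+.115)<.16)]
    base=s[(s[:,2]>.018)&(s[:,2]<.026)]; 
    print(n,'base centre',base[:,:2].min(0),base[:,:2].max(0),len(base), 'table z',np.median(P[(abs(P[:,0]-.6)<.3)&(abs(P[:,1])<.3)][:,2]))
    hk=s[(s[:,1]>-.09)&(s[:,2]>.13)&(abs(s[:,0]-.6)<.03)]
    print('hook');print(np.round(hk[np.argsort(hk[:,1])],3)[::max(1,len(hk)//40)])
    q=P[(abs(P[:,0]-.605)<.07)&(abs(P[:,1]-.235)<.07)]
    t=q[(q[:,2]>.04)]
    print('plaque',len(t),t.min(0),t.max(0),t.mean(0)); u,sv,v=np.linalg.svd(t-t.mean(0)); print(v[2],sv/np.sqrt(len(t)))
    xs=t@np.array([1,0,0]);
    h=q[(q[:,2]>.027)&(q[:,2]<.033)];print('holder top',h[:,:2].min(0),h[:,:2].max(0));print(cv2.minAreaRect(h[:,:2].astype(np.float32)))
E
```

```text
pinbase [ 0.5411 -0.1176  0.0109] [0.0029 0.0029] -176.3732791727775
pintop [ 0.5397 -0.1171  0.0366] [0.0014 0.0014] -176.90815429116043
arm [ 0.6033 -0.0495  0.0339] [0. 0.] 85.27303864615241
armroot [ 0.6008 -0.1149  0.0314] [0.0009 0.0009] -18.96223344033012
scene base centre [ 0.5322247  -0.17620517] [ 0.68165649 -0.04495139] 221 table z -0.0011762561222627976
hook
[[ 0.615 -0.089  0.19 ]
 [ 0.597 -0.088  0.189]
 [ 0.609 -0.087  0.167]
 [ 0.611 -0.086  0.182]
 [ 0.597 -0.085  0.188]
 [ 0.608 -0.084  0.181]
 [ 0.604 -0.083  0.186]
 [ 0.609 -0.083  0.186]
 [ 0.61  -0.083  0.172]
 [ 0.61  -0.083  0.179]
 [ 0.601 -0.082  0.181]
 [ 0.611 -0.078  0.196]
 [ 0.601 -0.072  0.178]
 [ 0.606 -0.065  0.177]
 [ 0.609 -0.06   0.178]
 [ 0.609 -0.054  0.181]
 [ 0.621 -0.046  0.181]
 [ 0.609 -0.044  0.188]
 [ 0.615 -0.044  0.192]
 [ 0.621 -0.043  0.179]
 [ 0.617 -0.042  0.173]
 [ 0.618 -0.042  0.17 ]
 [ 0.618 -0.042  0.181]
 [ 0.619 -0.041  0.178]
 [ 0.609 -0.041  0.186]
 [ 0.619 -0.041  0.186]
 [ 0.61  -0.04   0.18 ]
 [ 0.6   -0.04   0.191]
 [ 0.611 -0.04   0.17 ]
 [ 0.616 -0.039  0.184]
 [ 0.59
[... 1434 characters left out ...]
  0.18 ]
 [ 0.597 -0.039  0.166]
 [ 0.612 -0.039  0.166]
 [ 0.591 -0.039  0.186]
 [ 0.6   -0.039  0.169]
 [ 0.59  -0.038  0.178]
 [ 0.598 -0.037  0.182]
 [ 0.604 -0.036  0.178]
 [ 0.603 -0.026  0.184]
 [ 0.605 -0.022  0.179]
 [ 0.61  -0.012  0.184]
 [ 0.608 -0.004  0.186]
 [ 0.607  0.002  0.189]
 [ 0.608  0.005  0.193]
 [ 0.61   0.007  0.194]]
plaque 501 [0.59846507 0.20147211 0.04007821] [0.61520429 0.26046349 0.1100675 ] [0.60447303 0.23335139 0.07721404]
[-0.99262704  0.11744437  0.02997302] [0.02119661 0.0180262  0.00249058]
holder top [0.57404744 0.18423673] [0.63539405 0.27071147]
((0.6044762134552002, 0.22648710012435913), (0.08520310372114182, 0.05791158229112625), 84.87361145019531)
```

```bash
python3 - <<'E'
from h import *
o=get_obs();print(o['t'],o['tool_pos']);M=R.from_rotvec(o['tool_rot']).as_matrix();print(M.round(3));
for i in (1,2):print(np.degrees(np.arctan2(M[1,i],M[0,i])))
c,Mc=cal('wrist');print(M.T@(c['position']-o['tool_pos']));print((M.T@Mc).round(3))
E
```

```text
0.95 [ 0.26723191 -0.56496724  0.40473255]
[[ 0.     0.904  0.428]
 [-0.     0.428 -0.904]
 [-1.     0.     0.   ]]
25.31563569373708
-64.68436432573085
[ 0.03082679  0.07761797 -0.00070458]
[[ 0.    -0.301  0.954]
 [-0.001 -0.954 -0.301]
 [ 1.    -0.001 -0.   ]]
```

View pics/wrist0.png

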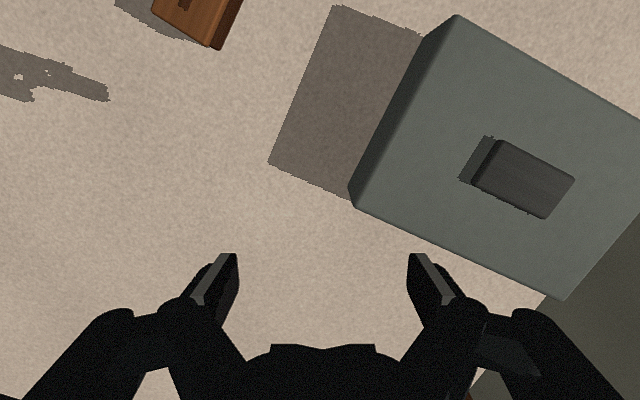

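{"op": "carry_out", "data": {"increments": [[[0,0,0.4],[0.66,1,0.5],0],[[0,0,0.4],[0.66,1,0.5],0],[[0,0,0.4],[0.66,1,0.2],0],[[0,0,0.4],[0.66,1,0],0],[[0,0,0.4],[0.66,1,0],0],[[0,0,0.4],[0.66,1,0],0],[[0,0,0.4],[0.66,1,0],0],[[0,0,0.4],[0.66,1,0],0]], "squeeze": 40}}

```text
t: 1.75
tool_pos: [0.3741, -0.4011, 0.4298]
tool_rot: [0.626, 1.478, -0.627]
contact_force: [-0.3, -0.4, 0.3]
opening: 0.0002
```

{"op": "carry_out", "data": {"increments": [[[0,0,0.4],[0.69,1,0],0],[[0,0,0.4],[0.69,1,0],0],[[0,0,0.4],[0.69,1,0],0],[[0,0,0.4],[0.69,1,0],0],[[0,0,0.4],[0.69,1,0],0],[[0,0,0.4],[0.69,1,0],0],[[0,0,0.4],[0.69,1,0],0],[[0,0,0.4],[0.69,1,0],0]]}}

```text
t: 2.55
tool_pos: [0.488, -0.2336, 0.431]
tool_rot: [0.366, 1.536, -0.369]
contact_force: [-0.0, -0.2, 0.2]
opening: 0.0001
```

{"op": "carry_out", "data": {"increments": [[[0,0,0.4],[0.69,1,0],0],[[0,0,0.4],[0.69,1,0],0],[[0,0,0.4],[0.69,1,0],0],[[0,0,0.4],[0.69,1,0],0],[[0,0,0.4],[0.69,1,0],0],[[0,0,0.4],[0.69,1,0],0],[[0,0,0.4],[0.69,1,0],0],[[0,0,0.4],[0.69,1,0],0]]}}

```text
t: 3.35
tool_pos: [0.6023, -0.0659, 0.4319]
tool_rot: [0.104, 1.562, -0.107]
contact_force: [0.2, -0.1, -0.0]
opening: -0.0001
```

```bash
cat > st.py <<'E'
from h import *
def st():
    o=get_obs();M=R.from_rotvec(o['tool_rot']).as_matrix()
    print('t',round(o['t'],2),'pos',o['tool_pos'].round(4),'x',M[:,0].round(3),'yawz',np.degrees(np.arctan2(M[1,2],M[0,2])).round(2),'F',o['contact_force'].round(2),'T',o['wrist_torque'].round(2),'op',round(o['opening'],4),'q',o['q'].round(2));return o,M
E
python3 -c "
from st import *
st()"
```

```text
t 3.35 pos [ 0.6023 -0.0659  0.4319] x [ 0.006 -0.002 -1.   ] yawz -7.7 F [ 0.21 -0.15 -0.04] T [-0.   -0.02  0.  ] op -0.0001 q [-0.23 -0.01  1.63 -0.    1.51 -0.1 ]
```

{"op": "carry_out", "data": {"increments": [[[0,0,0.3],[0.7,0.9,0],0],[[0,0,0.1],[0.7,0.9,0],0],[[0,0,0],[0.3,0.3,-0.5],0],[[0,0,0],[0,0,-0.8],0]]}}

```text
t: 3.75
tool_pos: [0.6389, -0.0199, 0.4074]
tool_rot: [0.068, 1.558, -0.071]
contact_force: [-0.7, 0.1, -0.9]
opening: -0.0002
```

```bash
python3 -c "
from st import *
st()
im,d=get_image('wrist');cv2.imwrite('pics/w1.png',im)
im,d=get_image('side');cv2.imwrite('pics/s1.png',cv2.resize(im[110:240,260:400],None,fx=5,fy=4.6,interpolation=2))"
```

```text
t 3.75 pos [ 0.6389 -0.0199  0.4074] x [ 0.012 -0.003 -1.   ] yawz -5.08 F [-0.66  0.08 -0.92] T [-0.03  0.03 -0.02] op -0.0002 q [-0.15  0.08  1.58 -0.    1.47 -0.06]
```

View pics/w1.png

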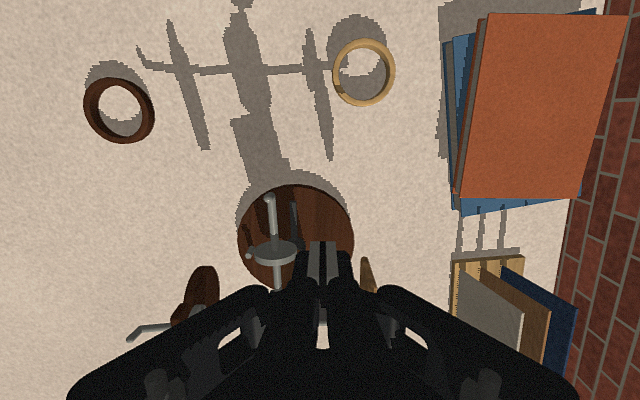

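View pics/s1.png

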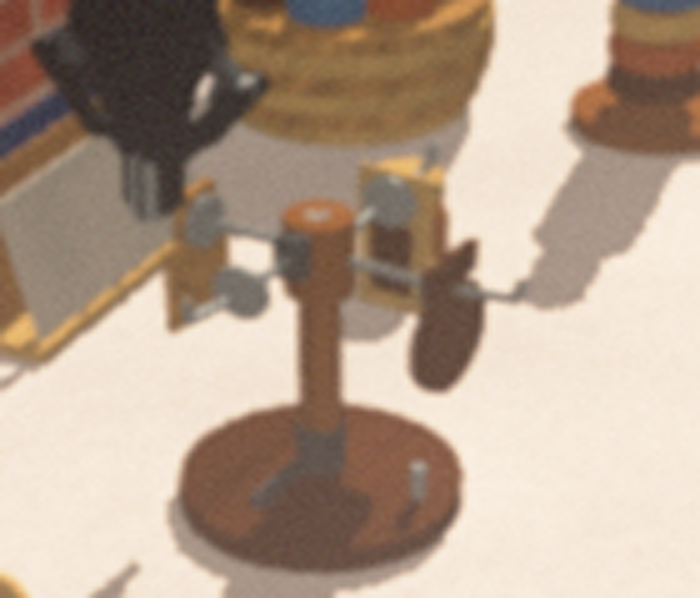

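```bash
python3 -c "
from h import *
C=cal('wrist');im,d=get_image('wrist')
for u,v in [(268,196),(268,200),(269,205),(270,215),(271,225),(271,232),(272,250),(260,250),(285,250),(276,275),(277,285)]:
    w=d[v-1:v+2,u-1:u+2];print((u,v),pt('wrist',(u,v),d[v,u],C).round(4),d[v,u])
m=np.zeros_like(d,bool);m[185:292,230:302]=1
P=cloud('wrist',d,m,C);P=P[P[:,2]>.12]
np.set_printoptions(suppress=True)
for y in np.arange(-.075,.02,.005):
    s=P[abs(P[:,1]-y)<.0025]
    if len(s):print(round(y,3),len(s),s.min(0).round(4),s.max(0).round(4),np.median(s,0).round(4))
"
```

```text
(268, 196) [0.6066 0.0075 0.1967] 0.1830826
(268, 200) [0.6069 0.0058 0.1997] 0.18079133
(269, 205) [ 0.567  -0.0549  0.0173] 0.3738512
(270, 215) [ 0.5665 -0.0683  0.0182] 0.37712547
(271, 225) [ 0.5663 -0.0813  0.0207] 0.37865785
(271, 232) [ 0.5646 -0.0917  0.0193] 0.38311014
(272, 250) [ 0.5999 -0.0383  0.1803] 0.21272875
(260, 250) [ 0.5907 -0.0382  0.1788] 0.21430025
(285, 250) [ 0.6092 -0.0395  0.1795] 0.21363527
(276, 275) [ 0.5621 -0.1568  0.0188] 0.40319103
(277, 285) [ 0.5995 -0.0679  0.1803] 0.22158347
-0.07 27 [ 0.5995 -0.0714  0.1802] [ 0.6053 -0.0678  0.1838] [ 0.6026 -0.0692  0.1823]
-0.065 47 [ 0.5999 -0.0675  0.1802] [ 0.6056 -0.0626  0.1841] [ 0.6034 -0.0651  0.1825]
-0.06 50 [ 0.6004 -0.0625  0.1794] [ 0.6061 -0.0575  0.1845] [ 0.6036 -0.0596  0.1824]
-0.055 43 [ 0.6007 -0.0574  0.18  ] [ 0.6065 -0.0526  0.1837] [ 0.6037 -0.0549  0.1823]
-0.05 8 [ 0.6021 -0.0524  0.1824] [ 0.6057 -0.0518  0.1842] [ 0.6039 -0.0521  0.1829]
-0.045 75 [ 0.5902 -0.045   0.187 ] [ 0.6165 -0.0425  0.1971] [ 0.6078 -0.0433  0.1947]
-0.04 771 [ 0.5888 -0.0425  0.1638] [ 0.6203 -0.0375  0.
[... 183 characters left out ...]
0.606  -0.0299  0.1834]
-0.025 51 [ 0.6032 -0.0274  0.1821] [ 0.6089 -0.0225  0.1856] [ 0.6062 -0.0247  0.1841]
-0.02 57 [ 0.6032 -0.0224  0.1818] [ 0.6095 -0.0175  0.1857] [ 0.6067 -0.0199  0.1847]
-0.015 63 [ 0.604  -0.0175  0.1832] [ 0.6289 -0.0126  0.2575] [ 0.6077 -0.0144  0.1856]
-0.01 267 [ 0.6044 -0.0125  0.183 ] [ 0.6311 -0.0076  0.2781] [ 0.6266 -0.0117  0.2506]
-0.005 438 [ 0.6046 -0.0075  0.1841] [ 0.6315 -0.0025  0.2822] [ 0.6173 -0.0059  0.2765]
0.0 41 [ 0.6051 -0.0024  0.183 ] [0.6109 0.0022 0.1882] [ 0.6091 -0.0009  0.1869]
0.005 80 [0.6056 0.003  0.185 ] [0.6115 0.0073 0.1997] [0.6095 0.0058 0.1974]
0.01 20 [0.6066 0.0075 0.192 ] [0.6106 0.0087 0.1987] [0.6088 0.0081 0.197 ]
```

{"op": "carry_out", "data": {"increments": [[[0,0.1,0],[0.05,0.1,-0.9],0],[[0,0,0],[0,0,-0.9],0],[[0,0,0],[0,0,-0.8],0],[[0,0,0],[0,0,-0.5],0],[[0,0,0],[0,0,-0.15],0]]}}

```text
t: 4.4
tool_pos: [0.6368, -0.0218, 0.3345]
tool_rot: [0.073, 1.576, -0.077]
contact_force: [-1.0, -0.3, 0.1]
opening: 0.0003
```

```bash
python3 -c "
from st import *
st()"
```

```text
t 4.4 pos [ 0.6368 -0.0218  0.3345] x [-0.007 -0.002 -1.   ] yawz -5.45 F [-0.99 -0.29  0.12] T [ 0.06 -0.06  0.01] op 0.0003 q [-0.15  0.13  1.65 -0.    1.37 -0.05]
```

```bash
cat > arc.py <<'E'
from st import *
import sys
A=np.array([.5992,-.1137])
def P(th,r=.094,s=.0175): return A+r*np.array([np.cos(th),np.sin(th)])+s*np.array([np.sin(th),-np.cos(th)])
if __name__=='__main__':
    o,M=st(); p=o['tool_pos'][:2]-A
    rr=np.hypot(*p); th=np.arctan2(p[1],p[0])+np.arctan2(.0175,.094)
    print('r',rr,'th',np.degrees(th))
    step=float(sys.argv[1]);n=int(sys.argv[2]);off=0
    cur=o['tool_pos'][:2]
    for i in range(1,n+1):
        t=th+step*i; q=P(t); print(np.round((q-cur)/.02,2),round(step*10,2), np.degrees(t).round(1)); cur=q
E
python3 arc.py 0.05 1
```

```text
t 4.4 pos [ 0.6368 -0.0218  0.3345] x [-0.007 -0.002 -1.   ] yawz -5.45 F [-0.99 -0.29  0.12] T [ 0.06 -0.06  0.01] op 0.0003 q [-0.15  0.13  1.65 -0.    1.37 -0.05]
r 0.09925560137135436 th 78.27840372237078
[-0.29 -0.08] 0.5 81.1
```

{"op": "carry_out", "data": {"increments": [[[0,0,0],[-0.25,0,0.1],0],[[0,0,0],[-0.2,0,0.1],0],[[0,0,0],[-0.15,0,0],0]]}}

```text
t: 4.7
tool_pos: [0.6242, -0.0221, 0.3389]
tool_rot: [0.073, 1.576, -0.077]
contact_force: [0.9, -0.0, -0.5]
opening: -0.0001
```

```bash
python3 arc.py 0.06 8
```

```text
t 4.7 pos [ 0.6242 -0.0221  0.3389] x [-0.007 -0.003 -1.   ] yawz -5.48 F [ 0.88 -0.02 -0.48] T [-0.01  0.    0.06] op -0.0001 q [-0.15  0.1   1.67 -0.    1.37 -0.06]
r 0.09489619662628096 th 85.30253305412953
[-0.27  0.1 ] 0.6 88.7
[-0.28  0.05] 0.6 92.2
[-0.28  0.03] 0.6 95.6
[-0.29  0.02] 0.6 99.1
[-0.29 -0.  ] 0.6 102.5
[-0.29 -0.02] 0.6 105.9
[-0.28 -0.04] 0.6 109.4
[-0.28 -0.05] 0.6 112.8
```

Contact about where predicted; follow the arc.

{"op": "carry_out", "data": {"increments": [[[0,0,0.6],[-0.27,0.08,0],0],[[0,0,0.6],[-0.28,0.05,0],0],[[0,0,0.6],[-0.28,0.03,0],0],[[0,0,0.6],[-0.29,0.02,0],0],[[0,0,0.6],[-0.29,0,0],0],[[0,0,0.6],[-0.29,-0.02,0],0],[[0,0,0.6],[-0.28,-0.04,0],0],[[0,0,0.6],[-0.28,-0.05,0],0]]}}

```text
t: 5.5
tool_pos: [0.5788, -0.02, 0.3487]
tool_rot: [-0.321, 1.528, 0.312]
contact_force: [1.0, 0.9, -0.4]
opening: -0.0
```

```bash
python3 arc.py 0.06 8
```

```text
t 5.5 pos [ 0.5788 -0.02    0.3487] x [ 0.02  -0.002 -1.   ] yawz 23.18 F [ 0.96  0.86 -0.44] T [ 0.08 -0.23 -0.04] op -0.0 q [-0.16 -0.02  1.78  0.    1.36 -0.57]
r 0.09587811189999745 th 112.85802709292238
[-0.28 -0.08] 0.6 116.3
[-0.27 -0.09] 0.6 119.7
[-0.27 -0.1 ] 0.6 123.2
[-0.26 -0.12] 0.6 126.6
[-0.25 -0.13] 0.6 130.0
[-0.25 -0.15] 0.6 133.5
[-0.24 -0.16] 0.6 136.9
[-0.23 -0.18] 0.6 140.4
```

{"op": "carry_out", "data": {"increments": [[[0,0.05,0.6],[-0.28,-0.08,-0.2],0],[[0,0.05,0.6],[-0.27,-0.09,-0.2],0],[[0,0.03,0.6],[-0.27,-0.1,-0.15],0],[[0,0.03,0.6],[-0.26,-0.12,-0.1],0],[[0,0.03,0.6],[-0.25,-0.13,-0.1],0],[[0,0.03,0.6],[-0.25,-0.15,-0.06],0],[[0,0.03,0.6],[-0.24,-0.16,-0.06],0],[[0,0.03,0.6],[-0.23,-0.18,-0.06],0]]}}

```text
t: 6.3
tool_pos: [0.5385, -0.039, 0.3447]
tool_rot: [-0.706, 1.428, 0.704]
contact_force: [1.5, 1.0, -0.7]
opening: -0.0004
```

```bash
python3 arc.py 0.06 8
```

```text
t 6.3 pos [ 0.5385 -0.039   0.3447] x [ 0.022  0.009 -1.   ] yawz 51.97 F [ 1.49  1.02 -0.66] T [ 0.12 -0.22 -0.02] op -0.0004 q [-0.21 -0.11  1.88  0.01  1.36 -1.12]
r 0.0962662715370448 th 139.66013797703948
[-0.2  -0.21] 0.6 143.1
[-0.21 -0.2 ] 0.6 146.5
[-0.19 -0.21] 0.6 150.0
[-0.18 -0.22] 0.6 153.4
[-0.17 -0.23] 0.6 156.8
[-0.15 -0.24] 0.6 160.3
[-0.14 -0.25] 0.6 163.7
[-0.12 -0.26] 0.6 167.2
```

{"op": "carry_out", "data": {"increments": [[[-0.02,0.06,0.5],[-0.2,-0.21,-0.2],0],[[-0.02,0.06,0.5],[-0.21,-0.2,-0.15],0],[[-0.02,0.06,0.5],[-0.19,-0.21,-0.1],0],[[-0.02,0.06,0.5],[-0.18,-0.22,-0.1],0],[[-0.02,0.06,0.5],[-0.17,-0.22,-0.1],0]]}}

```text
t: 6.8
tool_pos: [0.52, -0.0599, 0.3403]
tool_rot: [-0.909, 1.364, 0.905]
contact_force: [1.2, 2.0, 0.8]
opening: -0.0001
```

```bash
python3 arc.py 0.03 8; python3 - <<'E'
from h import *
im,d=get_image('scene');cv2.imwrite('pics/c2.png',cv2.resize(im[130:250,230:370],None,fx=5,fy=5,interpolation=2))
E
```

```text
t 6.8 pos [ 0.52   -0.0599  0.3403] x [ 0.009  0.003 -1.   ] yawz 66.98 F [1.21 2.   0.8 ] T [ 0.09 -0.21 -0.06] op -0.0001 q [-0.26 -0.15  1.91  0.    1.37 -1.43]
r 0.09575775298819839 th 156.32896667507126
[-0.07 -0.12] 0.3 158.0
[-0.08 -0.12] 0.3 159.8
[-0.07 -0.12] 0.3 161.5
[-0.07 -0.13] 0.3 163.2
[-0.06 -0.13] 0.3 164.9
[-0.06 -0.13] 0.3 166.6
[-0.06 -0.13] 0.3 168.4
[-0.05 -0.13] 0.3 170.1
```

View pics/c2.png

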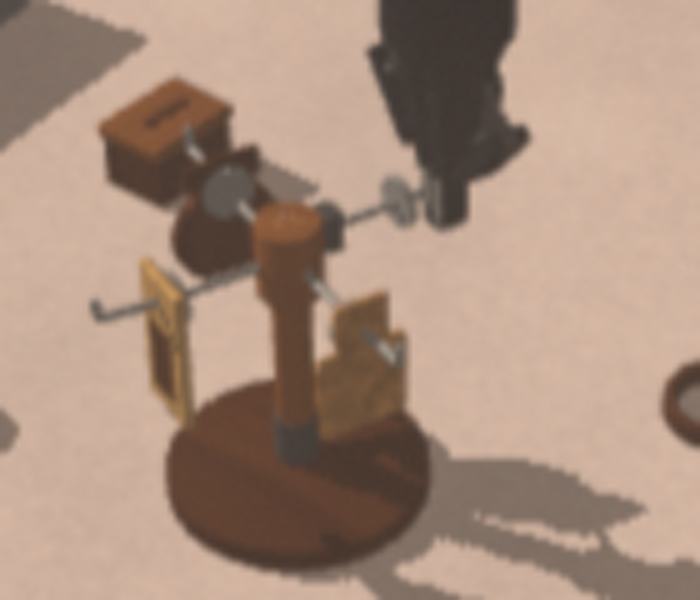

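{"op": "carry_out", "data": {"increments": [[[0,0.02,0.25],[-0.07,-0.12,-0.1],0],[[0,0.02,0.3],[-0.08,-0.12,-0.05],0],[[0,0.02,0.3],[-0.07,-0.12,-0.05],0],[[0,0.02,0.3],[-0.07,-0.13,-0.05],0],[[0,0.02,0.3],[-0.06,-0.13,-0.05],0]]}}

```text
t: 7.35
tool_pos: [0.513, -0.0718, 0.3395]
tool_rot: [-1.02, 1.309, 1.017]
contact_force: [0.1, 1.4, 0.7]
opening: 0.0
```

```bash
python3 arc.py 0.02 4
```

```text
t 7.35 pos [ 0.513  -0.0718  0.3395] x [ 0.008  0.004 -1.   ] yawz 75.42 F [0.09 1.35 0.71] T [ 0.23 -0.07 -0.02] op 0.0 q [-0.28 -0.16  1.93  0.01  1.37 -1.6 ]
r 0.09587704530413671 th 164.6120653357975
[-0.03 -0.09] 0.2 165.8
[-0.04 -0.09] 0.2 166.9
[-0.04 -0.09] 0.2 168.0
[-0.04 -0.09] 0.2 169.2
```

{"op": "carry_out", "data": {"increments": [[[0,0.03,0.2],[-0.03,-0.09,0],0],[[0,0,0.2],[-0.04,-0.09,0],0],[[0,0,0.2],[-0.04,-0.09,0],0]]}}

```text
t: 7.65
tool_pos: [0.5105, -0.0768, 0.3406]
tool_rot: [-1.065, 1.285, 1.065]
contact_force: [0.3, 1.3, -0.7]
opening: 0.0005
```

{"op": "carry_out", "data": {"increments": [[[0,0,0.2],[-0.03,-0.09,0],0],[[0,0,0.2],[-0.03,-0.09,0],0]]}}

```text
t: 7.85
tool_pos: [0.5091, -0.0805, 0.3406]
tool_rot: [-1.097, 1.267, 1.098]
contact_force: [0.0, 0.8, -1.4]
opening: -0.0
```

```bash
python3 arc.py 0.02 4
```

```text
t 7.85 pos [ 0.5091 -0.0805  0.3406] x [ 0.006  0.006 -1.   ] yawz 81.46 F [ 0.01  0.79 -1.44] T [ 0.26  0.01 -0.04] op -0.0 q [-0.3  -0.17  1.93  0.01  1.37 -1.73]
r 0.09601193606323802 th 170.29342509772258
[-0.01 -0.1 ] 0.2 171.4
[-0.03 -0.09] 0.2 172.6
[-0.03 -0.09] 0.2 173.7
[-0.03 -0.09] 0.2 174.9
```

{"op": "carry_out", "data": {"increments": [[[0,0,0.1],[-0.02,-0.06,-0.02],0],[[0,0,0.1],[-0.02,-0.06,-0.02],0],[[0,0,0.1],[-0.02,-0.06,0],0]]}}

```text
t: 8.15
tool_pos: [0.5079, -0.0845, 0.3404]
tool_rot: [-1.121, 1.253, 1.122]
contact_force: [-1.0, 1.7, -0.6]
opening: 0.0001
```

{"op": "carry_out", "data": {"increments": [[[0,0,0.1],[-0.01,-0.06,0],0],[[0,0,0.1],[-0.01,-0.06,0],0]]}}

```text
t: 8.35
tool_pos: [0.5073, -0.0871, 0.3403]
tool_rot: [-1.137, 1.243, 1.139]
contact_force: [-1.1, 3.1, 1.7]
opening: 0.0001
```

{"op": "carry_out", "data": {"increments": [[[0,0,0.1],[-0.01,-0.06,0],0],[[0,0,0.1],[-0.01,-0.06,0],0]]}}

```text
t: 8.55
tool_pos: [0.507, -0.0883, 0.3403]
tool_rot: [-1.148, 1.229, 1.158]
contact_force: [-0.4, 7.6, 2.7]
opening: 0.0002
```

{"op": "carry_out", "data": {"increments": [[[0,0,0],[0,-0.04,0],0]]}}

```text
t: 8.65
tool_pos: [0.507, -0.0885, 0.3403]
tool_rot: [-1.147, 1.227, 1.16]
contact_force: [-0.9, 4.9, 0.8]
opening: -0.0
```

```bash
python3 arc.py 0.02 1;  python3 - <<'E'
from h import *
C=cal('wrist');im,d=get_image('wrist');cv2.imwrite('pics/w3.png',im);np.save('w3.npy',d)
E
```

```text
t 8.65 pos [ 0.507  -0.0885  0.3403] x [ 0.006  0.016 -1.   ] yawz 85.88 F [-0.87  4.9   0.83] T [ 0.76  0.09 -0.06] op -0.0 q [-0.32 -0.17  1.93  0.02  1.38 -1.82]
r 0.0955733948652353 th 175.28579027416907
[-0.03 -0.09] 0.2 176.4
```

View pics/w3.png

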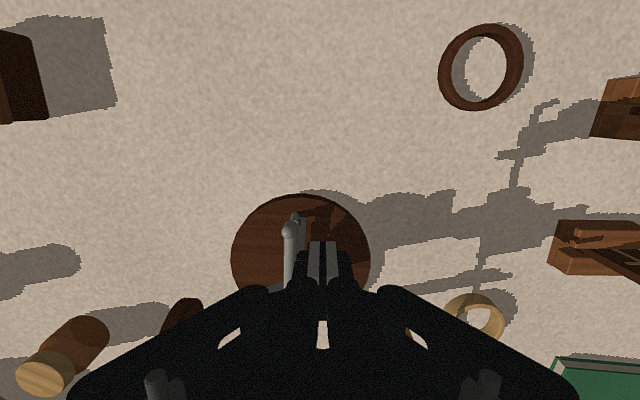

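{"op": "carry_out", "data": {"increments": [[[0,0,0],[0,-0.08,0],0],[[0,0,0],[0,-0.08,0],0]]}}

```text
t: 8.9
tool_pos: [0.507, -0.09, 0.3404]
tool_rot: [-1.142, 1.221, 1.165]
contact_force: [-0.8, 7.8, 1.6]
opening: -0.0003
```

```bash
python3 -c "
from st import *
o,M=st();print(o['tool_pos']+.158*M[:,0])"
```

```text
t 8.9 pos [ 0.507  -0.09    0.3404] x [ 0.005  0.023 -1.   ] yawz 85.97 F [-0.82  7.77  1.58] T [ 1.19  0.15 -0.03] op -0.0003 q [-0.33 -0.17  1.93  0.02  1.38 -1.83]
[ 0.50781217 -0.08633212  0.18240007]
```

{"op": "carry_out", "data": {"increments": [[[-0.2,0.05,0],[0,0.3,0],0],[[0,0,0],[0,0.8,0.3],0],[[0,0,0],[-0.5,0.8,1],0],[[0,0,0],[-0.8,0.5,1],0.5],[[0,0,0],[-0.8,0,1],1],[[0,0,0],[-0.8,0,0.5],1]]}}

```text
t: 9.5
tool_pos: [0.4478, -0.041, 0.4163]
tool_rot: [-1.161, 1.247, 1.159]
contact_force: [-0.2, -0.1, -0.1]
opening: 0.043
```

```bash
python3 - <<'E'
from st import *
st()
C=cal('wrist');im,d=get_image('wrist');cv2.imwrite('pics/w4.png',im);np.save('w4.npy',d)
P=cloud('wrist',d,np.ones_like(d,bool),C);np.save('P4.npy',P)
A=np.array([.5992,-.1137])
P=P[(P[:,2]>.15)&(P[:,2]<.215)&(np.hypot(P[:,0]-A[0],P[:,1]-A[1])<.14)&(P[:,0]<.6)]
np.set_printoptions(suppress=True)
for x in np.arange(.46,.6,.005):
    s=P[(abs(P[:,0]-x)<.0025)&(abs(P[:,1]+.11)<.03)]
    if len(s)>3:print(round(x,3),len(s),s.min(0).round(4),s.max(0).round(4),np.median(s,0).round(4))
E
```

```text
t 9.5 pos [ 0.4478 -0.041   0.4163] x [-0.004 -0.006 -1.   ] yawz 86.09 F [-0.22 -0.13 -0.07] T [0.   0.01 0.01] op 0.043 q [-0.26 -0.39  1.99 -0.01  1.55 -1.76]
0.585 20 [ 0.583  -0.101   0.1503] [ 0.5871 -0.0976  0.1559] [ 0.5856 -0.0993  0.1528]
0.59 6 [ 0.5881 -0.0975  0.1502] [ 0.59   -0.0958  0.153 ] [ 0.5889 -0.0968  0.1516]
```

View pics/w4.png

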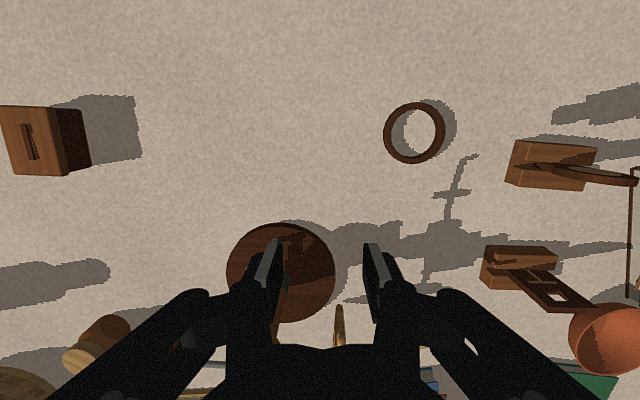

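{"op": "carry_out", "data": {"increments": [[[0,0,0],[0.55,1,0],1],[[0,0,0],[0.55,1,0],1],[[0,0,0],[0.55,1,0],1],[[0,0,0],[0.55,1,0],1],[[0,0,0],[0.55,1,0],1],[[0,0,0],[0.55,1,0],1],[[0,0,0],[0.55,1,0],1],[[0,0,0],[0.55,1,0],1]]}}

```text
t: 10.35
tool_pos: [0.5381, 0.1224, 0.4168]
tool_rot: [-1.172, 1.252, 1.14]
contact_force: [0.0, -0.2, 0.2]
opening: 0.0854
```

{"op": "carry_out", "data": {"increments": [[[0,0,0],[0.58,1,0],1],[[0,0,0],[0.58,1,0],1],[[0,0,0],[0.58,1,0],1],[[0,0,0],[0.58,0.9,0],1],[[0,0,0],[0.3,0.5,-0.2],1],[[0,0,0],[0,0,0],1]]}}

```text
t: 10.95
tool_pos: [0.595, 0.216, 0.4078]
tool_rot: [-1.181, 1.255, 1.138]
contact_force: [-1.0, -0.7, -0.0]
opening: 0.0851
```

```bash
python3 - <<'E'
from st import *
st()
C=cal('wrist');im,d=get_image('wrist');cv2.imwrite('pics/w5.png',im);np.save('w5.npy',d)
P=cloud('wrist',d,np.ones_like(d,bool),C)
np.set_printoptions(suppress=True)
q=P[(abs(P[:,0]-.607)<.06)&(abs(P[:,1]-.23)<.06)]
t=q[(q[:,2]>.102)&(q[:,2]<.115)]
print('top',len(t),t.min(0),t.max(0),np.percentile(t[:,2],[5,50,95]),cv2.minAreaRect(t[:,:2].astype(np.float32)))
h=q[(q[:,2]>.026)&(q[:,2]<.034)];print('holder',cv2.minAreaRect(h[:,:2].astype(np.float32)))
for n in ['scene','side']:
    im,d=get_image(n);cv2.imwrite(f'pics/{n}5.png',cv2.resize(im[120:260,230:400],None,fx=4.5,fy=4.2,interpolation=2))
    P=cloud(n,d,np.ones_like(d,bool));np.save(f'P5{n}.npy',P)
    P=P[(P[:,2]>.15)&(P[:,2]<.22)]
    print(n)
    for x in np.arange(.46,.6,.005):
        s=P[(abs(P[:,0]-x)<.0025)&(abs(P[:,1]+.107)<.03)]
        if len(s)>1:print(round(x,3),len(s),s.min(0).round(4),s.max(0).round(4),np.median(s,0).round(4))
E
```

```text
t 10.95 pos [0.595  0.216  0.4078] x [ 0.007 -0.027 -1.   ] yawz 85.97 F [-0.96 -0.67 -0.02] T [0.01 0.03 0.03] op 0.0851 q [ 0.24  0.07  1.59 -0.03  1.48 -1.26]
top 551 [0.59901632 0.20300979 0.10202068] [0.61237556 0.25917078 0.10972502] [0.10381076 0.10775029 0.10904146] ((0.6057178974151611, 0.2309882640838623), (0.055990301072597504, 0.008741887286305428), 84.42911529541016)
holder ((0.6047517657279968, 0.2266434133052826), (0.08384337276220322, 0.0561046376824379), 85.43470001220703)
scene
0.48 2 [ 0.4819 -0.1018  0.1889] [ 0.4822 -0.0986  0.1934] [ 0.4821 -0.1002  0.1911]
0.485 6 [ 0.4827 -0.1016  0.1834] [ 0.4871 -0.0953  0.1927] [ 0.4852 -0.0972  0.1874]
0.49 6 [ 0.4877 -0.1008  0.1756] [ 0.4907 -0.0973  0.1911] [ 0.4894 -0.0992  0.1817]
0.5 2 [ 0.499  -0.1011  0.1816] [ 0.4998 -0.0981  0.1858] [ 0.4994 -0.0996  0.1837]
0.505 4 [ 0.5029 -0.1032  0.1811] [ 0.5073 -0.0981  0.1829] [ 0.5047 -0.1019  0.1818]
0.51 3 [ 0.5082 -0.1017  0.177 ] [ 0.5101 -0.0992  0.1802] [ 0.5096 -0.1014  0.1801]
0.515 2 [ 0.513  -0.103   0.1798] [ 0.5151 -0.1016  0.1816] [ 0.5141 -0.1023  0.1807]
0.
[... 2565 characters left out ...]
  0.1785]
0.56 2 [ 0.5586 -0.1088  0.1808] [ 0.5615 -0.1029  0.1816] [ 0.56   -0.1059  0.1812]
0.565 10 [ 0.5634 -0.1148  0.1764] [ 0.5674 -0.1023  0.1922] [ 0.5666 -0.1084  0.1804]
0.57 32 [ 0.5676 -0.1166  0.1662] [ 0.5725 -0.0982  0.1942] [ 0.5695 -0.1074  0.182 ]
0.575 19 [ 0.5727 -0.1165  0.1694] [ 0.5775 -0.0985  0.1918] [ 0.5741 -0.1036  0.183 ]
0.58 33 [ 0.5776 -0.119   0.1513] [ 0.5823 -0.1006  0.1945] [ 0.5797 -0.1082  0.1768]
0.585 41 [ 0.5825 -0.1275  0.1505] [ 0.5875 -0.0956  0.1945] [ 0.5845 -0.1029  0.1747]
0.59 51 [ 0.5875 -0.1289  0.1502] [ 0.5924 -0.0922  0.1965] [ 0.5896 -0.0997  0.1811]
0.595 36 [ 0.5925 -0.1283  0.1517] [ 0.5974 -0.0905  0.196 ] [ 0.5949 -0.0979  0.1818]
```

View pics/w5.png

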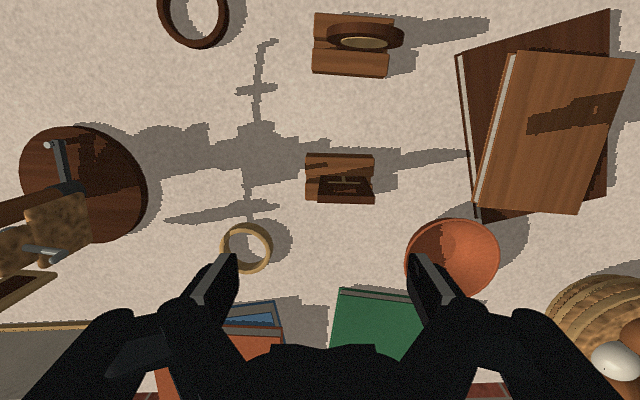

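View pics/side5.png

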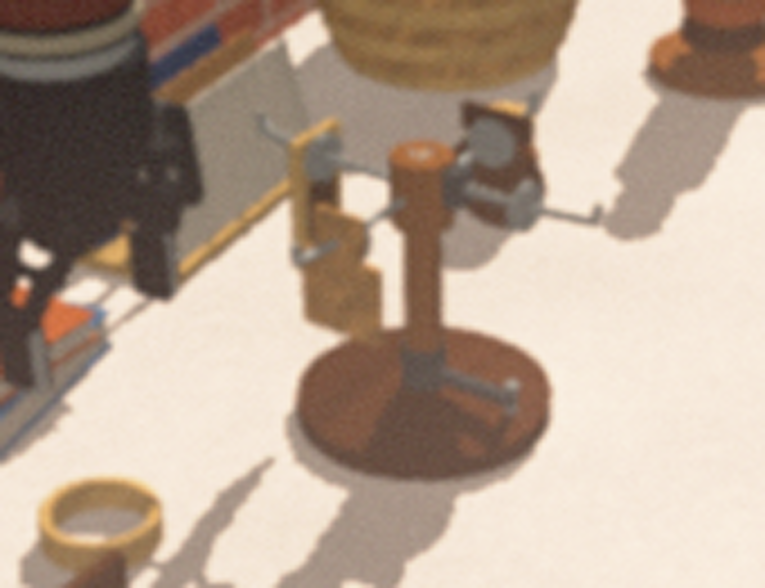

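{"op": "carry_out", "data": {"increments": [[[0.27,0.1,-0.2],[0.3,0.5,-0.5],1],[[0,0,0],[0.25,0.25,-1],1],[[0,0,0],[0,0,-1],1],[[0,0,0],[0,0,-1],1],[[0,0,0],[0,0,-1],1]]}}

```text
t: 11.6
tool_pos: [0.6068, 0.2289, 0.3202]
tool_rot: [-1.131, 1.244, 1.134]
contact_force: [-0.5, -0.3, 0.5]
opening: 0.0855
```

```bash
python3 - <<'E'
from st import *
st()
E
```

```text
t 11.6 pos [0.6068 0.2289 0.3202] x [ 0.007  0.009 -1.   ] yawz 84.21 F [-0.47 -0.27  0.52] T [ 0.02  0.04 -0.02] op 0.0855 q [ 0.24  0.17  1.63  0.01  1.33 -1.23]
```

{"op": "carry_out", "data": {"increments": [[[-0.07,0.05,0],[0,0.05,-1],1],[[0,0,0],[0,0,-1],1],[[0,0,0],[0,0,-1],1],[[0,0,0],[0,0,-0.7],1],[[0,0,0],[0,0,0],1]]}}

```text
t: 12.1
tool_pos: [0.605, 0.2288, 0.2361]
tool_rot: [-1.126, 1.262, 1.136]
contact_force: [-0.7, -1.0, -0.4]
opening: 0.0855
```

```bash
python3 - <<'E'
from st import *
st()
im,d=get_image('wrist');cv2.imwrite('pics/w6.png',im)
E
```

```text
t 12.1 pos [0.605  0.2288 0.2361] x [-0.007  0.002 -1.   ] yawz 83.88 F [-0.73 -1.04 -0.44] T [ 0.02 -0.03  0.01] op 0.0855 q [ 0.25  0.26  1.68  0.    1.21 -1.22]
```

View pics/w6.png

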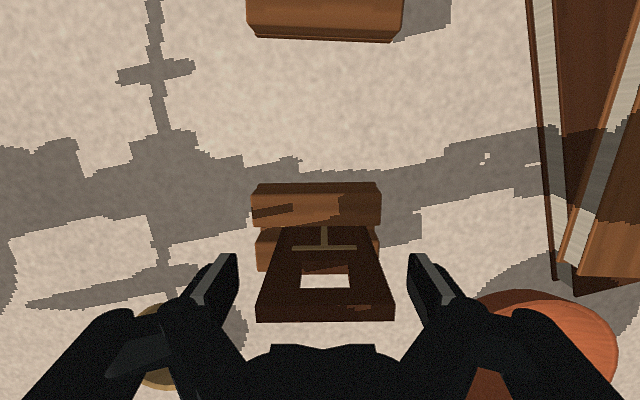

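{"op": "carry_out", "data": {"increments": [[[0,0,0],[0,0,0],0.5],[[0,0,0],[0,0,0],0.3],[[0,0,0],[0,0,0],0.2],[[0,0,0],[0,0,0],0.2],[[0,0,0],[0,0,0],0.2]], "squeeze": 40}}

```text
t: 12.65
tool_pos: [0.6068, 0.2294, 0.2419]
tool_rot: [-1.127, 1.255, 1.132]
contact_force: [0.0, 0.3, -1.3]
opening: 0.0552
```

```bash
python3 - <<'E'
from st import *
st()
im,d=get_image('wrist');cv2.imwrite('pics/w7.png',im)
E
```

```text
t 12.65 pos [0.6068 0.2294 0.2419] x [ 0.     0.004 -1.   ] yawz 83.87 F [ 0.02  0.33 -1.3 ] T [ 0.07  0.13 -0.02] op 0.0552 q [ 0.25  0.25  1.68  0.    1.21 -1.22]
```

View pics/w7.png

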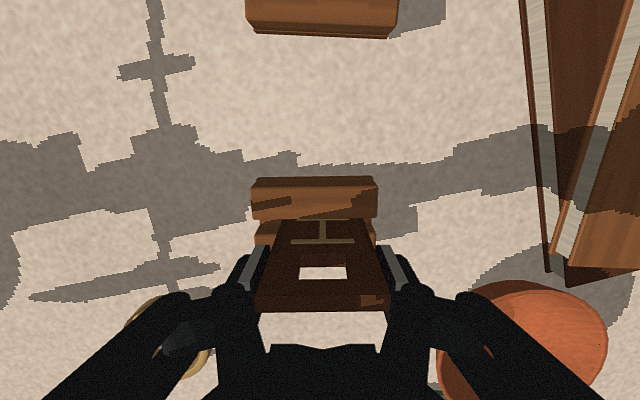

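{"op": "carry_out", "data": {"increments": [[[0,0,0],[0,0,0.4],0.2],[[0,0,0],[0,0,0.6],0.2],[[0,0,0],[0,0,1],0.2],[[0,0,0],[0,0,1],0.2],[[0,0,0],[0,0,1],0.2],[[0,0,0],[0,0,1],0.2],[[0,0,0],[-0.3,-0.5,0.9],0.2],[[0,0,0],[-0.5,-1,0.2],0.2]]}}

```text
t: 13.5
tool_pos: [0.591, 0.2001, 0.3767]
tool_rot: [-1.131, 1.245, 1.128]
contact_force: [0.7, -1.1, 0.5]
opening: 0.0553
```

```bash
python3 - <<'E'
from st import *
st()
C=cal('wrist');im,d=get_image('wrist');cv2.imwrite('pics/w8.png',im);np.save('w8.npy',d)
E
```

```text
t 13.5 pos [0.591  0.2001 0.3767] x [ 0.01   0.006 -1.   ] yawz 83.99 F [ 0.72 -1.11  0.55] T [ 0.01  0.08 -0.03] op 0.0553 q [ 0.21  0.07  1.65  0.    1.42 -1.26]
```

View pics/w8.png

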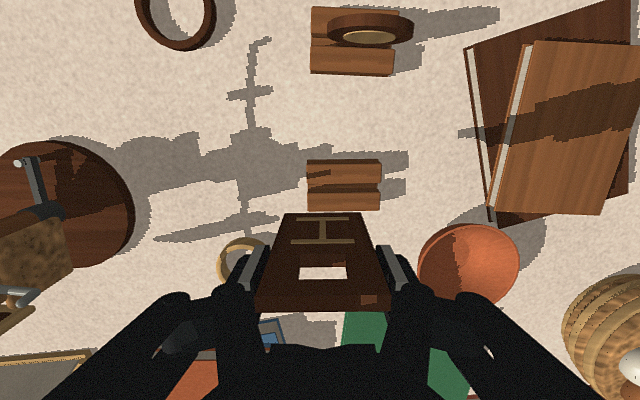

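```bash
python3 - <<'E'
from st import *
o,M=st();C=cal('wrist');d=np.load('w8.npy')
m=np.zeros_like(d,bool);m[212:312,262:385]=1
P=(cloud('wrist',d,m,C)-o['tool_pos'])@M   # tool frame: x along fingers, y, z
P=P[(P[:,0]>.1)&(P[:,0]<.26)]
np.set_printoptions(suppress=True)
for x in np.arange(.125,.25,.006):
    s=P[abs(P[:,0]-x)<.003]
    if len(s):
        z=np.sort(s[:,2]); g=np.diff(z); i=g.argmax()
        print(round(x,3),len(s),'y',np.percentile(s[:,1],[3,50,97]).round(4),'z',z[0].round(4),z[-1].round(4),'gap',g[i].round(4),z[i].round(4),z[i+1].round(4))
E
```

```text
t 13.55 pos [0.5902 0.1977 0.3768] x [ 0.008  0.004 -1.   ] yawz 83.88 F [ 2.23 -0.24 -0.22] T [-0.01 -0.03  0.01] op 0.0554 q [ 0.2   0.06  1.65  0.    1.42 -1.26]
0.131 2396 y [-0.0032  0.0013  0.005 ] z -0.0241 0.0266 gap 0.0004 0.0008 0.0013
0.137 1016 y [0.0037 0.0045 0.0053] z -0.0251 0.0275 gap 0.0004 0.0008 0.0013
0.143 794 y [0.0036 0.0044 0.0052] z -0.0263 0.0288 gap 0.0004 0.0008 0.0013
0.149 568 y [0.0035 0.0045 0.0102] z -0.027 0.0297 gap 0.0238 -0.0109 0.0129
0.155 543 y [0.0014 0.0046 0.0108] z -0.0283 0.0309 gap 0.0238 -0.0109 0.0129
0.161 535 y [0.0007 0.0046 0.0109] z -0.0293 0.0322 gap 0.0237 -0.0109 0.0129
0.167 1075 y [-0.0031  0.0035  0.0077] z -0.0297 0.0322 gap 0.0009 -0.0286 -0.0277
0.173 522 y [0.0038 0.0044 0.005 ] z -0.027 0.0288 gap 0.0005 0.0008 0.0013
0.179 575 y [0.0038 0.0046 0.0058] z -0.0271 0.029 gap 0.0006 0.0008 0.0014
0.185 326 y [0.0038 0.0047 0.0057] z -0.0269 0.029 gap 0.0007 -0.0097 -0.009
0.191 383 y [0.0037 0.0044 0.0055] z -0.027 0.0288 gap 0.0006 0.0002 0.0008
0.197 350 y [0.0037 0.0044 0.0055] z -0.0268 0.0289 gap 0.0006 -0.0011 -0.0005
0.203 306 y [0.0037 0.0044 0.0054] z -0.0271 0.029 gap 0.0006 0.0008 0.0014
0.209 289 y [0.0038 0.0044 0.0054] z -0.0269 0.0289 gap 0.0007 0.0008 0.0014
0.215 331 y [0.0037 0.0046 0.0057] z -0.0268 0.0288 gap 0.0007 -0.0047 -0.004
0.221 163 y [0.0037 0.0046 0.0056] z -0.027 0.0289 gap 0.0015 -0.0146 -0.0131
0.227 228 y [0.0037 0.0043 0.0049] z -0.0268 0.0288 gap 0.0007 0.0116 0.0123
0.233 65 y [0.0035 0.0042 0.0049] z -0.0263 0.0286 gap 0.0066 0.0 0.0066
```

```bash
python3 - <<'E'
from st import *
o,M=st();c,Mc=cal('wrist')
tp=M.T@(c['position']-o['tool_pos']);tR=M.T@Mc
p=np.array([.507,-.0885,.3403]);M3=R.from_rotvec([-1.147,1.227,1.16]).as_matrix()
c2=dict(c);c2['position']=p+M3@tp;C=(c2,M3@tR)
d=np.load('w3.npy');m=np.zeros_like(d,bool);m[205:300,270:312]=1
P=cloud('wrist',d,m,C);P=P[(P[:,2]>.16)&(P[:,2]<.215)]
np.set_printoptions(suppress=True)
for x in np.arange(.46,.56,.004):
    s=P[abs(P[:,0]-x)<.002]
    if len(s)>3:print(round(x,3),len(s),s.min(0).round(4),s.max(0).round(4),np.median(s,0).round(4))
E
```

```text
t 13.55 pos [0.5902 0.1977 0.3768] x [ 0.008  0.004 -1.   ] yawz 83.88 F [ 2.23 -0.24 -0.22] T [-0.01 -0.03  0.01] op 0.0554 q [ 0.2   0.06  1.65  0.    1.42 -1.26]
0.476 70 [ 0.4765 -0.0998  0.1889] [ 0.478  -0.095   0.1994] [ 0.4774 -0.0975  0.1963]
0.48 152 [ 0.478  -0.1002  0.1847] [ 0.4819 -0.0946  0.2002] [ 0.4792 -0.0968  0.1976]
0.484 11 [ 0.482  -0.0988  0.1845] [ 0.486  -0.095   0.1975] [ 0.4844 -0.0956  0.1861]
0.488 78 [ 0.4861 -0.1019  0.1844] [ 0.4899 -0.0958  0.1882] [ 0.4884 -0.0984  0.1866]
0.492 140 [ 0.49   -0.1023  0.1837] [ 0.494  -0.0904  0.2146] [ 0.4929 -0.0978  0.1866]
0.496 477 [ 0.494  -0.1027  0.1703] [ 0.498  -0.0889  0.215 ] [ 0.4957 -0.0927  0.2073]
0.5 535 [ 0.498  -0.1058  0.1741] [ 0.502  -0.0915  0.2145] [ 0.5003 -0.0966  0.1893]
0.504 65 [ 0.502  -0.1038  0.1831] [ 0.5059 -0.0989  0.186 ] [ 0.5038 -0.1013  0.1851]
0.508 52 [ 0.506  -0.1043  0.1826] [ 0.5099 -0.0998  0.1855] [ 0.5079 -0.1024  0.1844]
0.512 28 [ 0.5101 -0.1048  0.1824] [ 0.5139 -0.1014  0.1852] [ 0.5113 -0.1036  0.1836]
0.516 7 [ 0.514  -0.1053  0.1813] [ 0.5171 -0.1039  0.184 ] [ 0.5148 -0.1046  0.1827]
0.524 111 [ 0.5224 -0.1152  0.1651] [ 0.5245 -0.1078  0.175 ] [ 0.5233 -0.1114  0.1703]
```

{"op": "carry_out", "data": {"increments": [[[0,0,0],[-0.5,-1,0],0.2],[[0,0,0],[-0.5,-1,0],0.2],[[0,0,0],[-0.5,-1,0],0.2],[[0,0,0],[-0.5,-1,0],0.2],[[0,0,0],[-0.5,-1,0],0.2],[[0,0,0],[-0.5,-1,0],0.2],[[0,0,0],[-0.5,-1,0],0.2],[[0,0,0],[-0.5,-1,0],0.2]]}}

```text
t: 14.35
tool_pos: [0.5077, 0.034, 0.3866]
tool_rot: [-1.138, 1.235, 1.118]
contact_force: [0.4, -0.3, -0.3]
opening: 0.0555
```

```bash
python3 - <<'E'
from st import *
st()
E
```

```text
t 14.35 pos [0.5077 0.034  0.3866] x [ 0.024  0.005 -1.   ] yawz 83.98 F [ 0.39 -0.3  -0.28] T [ 0.01 -0.05 -0.03] op 0.0555 q [-0.08 -0.22  1.9   0.01  1.44 -1.55]
```

{"op": "carry_out", "data": {"increments": [[[-0.05,0.15,-0.2],[-0.8,-0.8,-0.1],0.2],[[0,0.08,-0.15],[-0.8,-0.9,-0.1],0.2],[[0,0,0],[-0.8,-0.9,-0.1],0.2],[[0,0,0],[-0.6,-1,-0.1],0.2],[[0,0,0],[-0.3,-1,-0.2],0.2],[[0,0,0],[0,-1,-0.2],0.2],[[0,0,0],[0,-0.5,-0.2],0.2]]}}

```text
t: 15.05
tool_pos: [0.4381, -0.0927, 0.3737]
tool_rot: [-1.111, 1.266, 1.092]
contact_force: [0.9, -0.0, 0.0]
opening: 0.0556
```

```bash
python3 - <<'E'
from st import *
o,M=st();print(o['tool_pos']+M@[.157,.0005,.001])
C=cal('wrist');im,d=get_image('wrist');cv2.imwrite('pics/w9.png',im);np.save('w9.npy',d)
im,d=get_image('side');cv2.imwrite('pics/s9.png',cv2.resize(im[100:260,230:400],None,fx=4.5,fy=3.7,interpolation=2))
E
```

```text
t 15.05 pos [ 0.4381 -0.0927  0.3737] x [ 0.013 -0.004 -1.   ] yawz 81.78 F [ 0.92 -0.    0.04] T [ 0.03 -0.02 -0.  ] op 0.0556 q [-0.38 -0.38  2.05  0.    1.46 -1.8 ]
[ 0.43984659 -0.0922329   0.21671527]
```

View pics/w9.png

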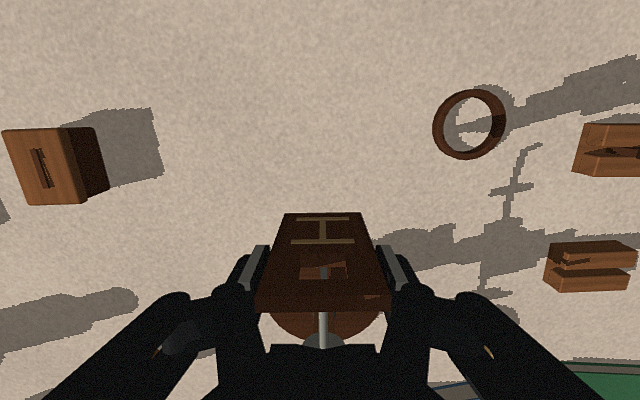

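View pics/s9.png

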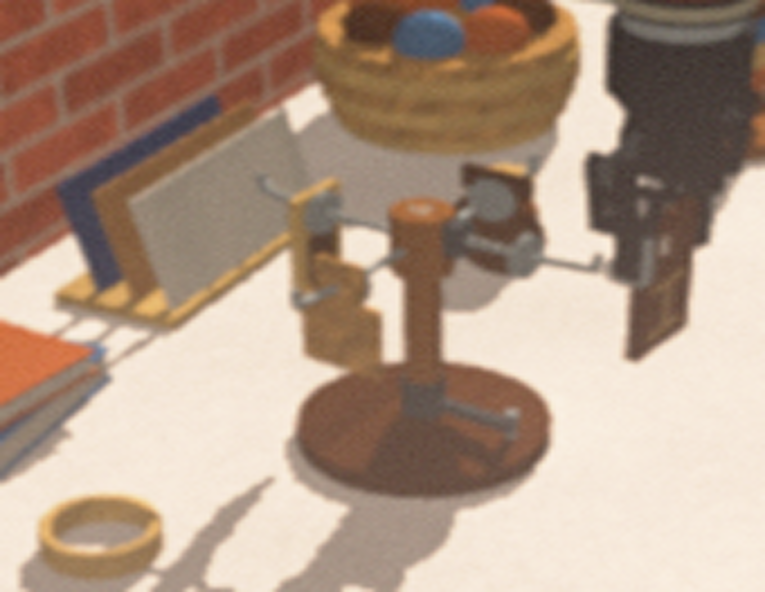

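```bash
cat > hk.py <<'E'
from st import *
import sys
np.set_printoptions(suppress=True)
o,M=st();C=cal('wrist')
if len(sys.argv)>1: d=np.load(sys.argv[1])
else:
    im,d=get_image('wrist');cv2.imwrite('pics/hk%d.png'%round(o['t']*100),im);np.save('hk.npy',d)
m=np.zeros_like(d,bool);m[255:400,255:392]=1
P=cloud('wrist',d,m,C)
T=(P-o['tool_pos'])@M
k=(P[:,2]>.172)&(P[:,2]<.21)&(T[:,1]<-.005)
P=P[k];T=T[k]
for x in np.arange(.46,.54,.004):
    j=abs(P[:,0]-x)<.002;s=P[j]
    if len(s)>3:print(round(x,3),len(s),s.min(0).round(4),s.max(0).round(4),'tool z',T[j][:,2].min().round(4),T[j][:,2].max().round(4))
print('opening centre',o['tool_pos']+M@[.157,.0005,.001])
E
python3 hk.py w9.npy
```

```text
t 15.15 pos [ 0.4382 -0.0924  0.3729] x [ 0.011 -0.003 -1.   ] yawz 81.75 F [ 0.07  0.14 -0.76] T [0.01 0.03 0.01] op 0.0555 q [-0.37 -0.38  2.05  0.    1.46 -1.8 ]
0.48 28 [ 0.4783 -0.0996  0.1962] [ 0.4818 -0.0947  0.1989] tool z -0.001 0.0038
0.492 34 [ 0.4903 -0.1018  0.1839] [ 0.494  -0.0962  0.1869] tool z -0.0012 0.004
0.496 39 [ 0.494  -0.1022  0.183 ] [ 0.498  -0.0967  0.1857] tool z -0.0012 0.004
0.5 44 [ 0.4981 -0.103   0.1821] [ 0.502  -0.0972  0.1855] tool z -0.0013 0.0041
0.504 39 [ 0.5021 -0.1037  0.1817] [ 0.5059 -0.0978  0.1857] tool z -0.0013 0.0041
0.508 35 [ 0.5063 -0.1042  0.1811] [ 0.51   -0.0985  0.1846] tool z -0.0013 0.0041
0.512 36 [ 0.51   -0.1048  0.1804] [ 0.5138 -0.0988  0.1843] tool z -0.0014 0.0041
0.516 39 [ 0.514  -0.105   0.1806] [ 0.518  -0.0996  0.1838] tool z -0.0014 0.0042
0.52 38 [ 0.5181 -0.1185  0.1732] [ 0.522  -0.1     0.1834] tool z -0.0136 0.0042
0.524 174 [ 0.522 -0.118  0.172] [ 0.526  -0.0885  0.1784] tool z -0.0131 0.0166
0.528 8 [ 0.5261 -0.0981  0.1723] [ 0.5269 -0.088   0.1759] tool z 0.0072 0.0172
opening centre [ 0.43964092 -0.09174234  0.21590109]
```

{"op": "carry_out", "data": {"increments": [[[0.03,0.1,0],[0,0,-0.6],0.2],[[0,0,0],[0,0,-0.5],0.2],[[0,0,0],[0,0,-0.2],0.2],[[0,0,0],[0,0,0],0.2]]}}

```text
t: 15.55
tool_pos: [0.4386, -0.0903, 0.3445]
tool_rot: [-1.103, 1.271, 1.106]
contact_force: [-0.2, 0.3, -0.1]
opening: 0.0553
```

```bash
python3 hk.py
```

```text
t 15.55 pos [ 0.4386 -0.0903  0.3445] x [-0.     0.002 -1.   ] yawz 81.89 F [-0.17  0.29 -0.08] T [ 0.02 -0.03  0.02] op 0.0553 q [-0.37 -0.35  2.08  0.    1.42 -1.8 ]
0.476 46 [ 0.4766 -0.0995  0.1863] [ 0.478  -0.0957  0.1958] tool z -0.0039 -0.0003
0.48 92 [ 0.4781 -0.1007  0.1824] [ 0.481  -0.0949  0.1944] tool z -0.0047 0.0008
opening centre [ 0.43817899 -0.08887353  0.18747631]
```

{"op": "carry_out", "data": {"increments": [[[0,0,0],[0.2,-0.15,0.15],0.2],[[0,0,0],[0.25,-0.06,0],0.2],[[0,0,0],[0,0,0],0.2]]}}

```text
t: 15.9
tool_pos: [0.4487, -0.0944, 0.3488]
tool_rot: [-1.105, 1.27, 1.105]
contact_force: [-0.3, 0.0, -1.5]
opening: 0.055
```

```bash
python3 hk.py; ls pics/hk*
```

```text
t 15.9 pos [ 0.4487 -0.0944  0.3488] x [ 0.002  0.002 -1.   ] yawz 81.94 F [-0.35  0.04 -1.54] T [0.02 0.02 0.01] op 0.055 q [-0.37 -0.32  2.05  0.    1.42 -1.8 ]
0.476 85 [ 0.4762 -0.1001  0.1876] [ 0.478  -0.0954  0.1996] tool z -0.0018 0.0029
0.48 147 [ 0.478  -0.1007  0.1831] [ 0.4817 -0.095   0.1993] tool z -0.002 0.0035
0.492 30 [ 0.491  -0.1026  0.1839] [ 0.4939 -0.0966  0.1879] tool z -0.0021 0.0036
0.496 54 [ 0.494  -0.1029  0.1829] [ 0.498  -0.0971  0.1872] tool z -0.0021 0.0036
0.5 52 [ 0.498  -0.1032  0.1835] [ 0.502  -0.0977  0.1867] tool z -0.0015 0.0036
0.504 4 [ 0.5021 -0.0999  0.1841] [ 0.5034 -0.0981  0.1854] tool z 0.0019 0.0036
opening centre [ 0.44860555 -0.09314756  0.19177811]
pics/hk1555.png
pics/hk1590.png
```

{"op": "carry_out", "data": {"increments": [[[0,0,0],[0.3,-0.04,-0.05],0.2],[[0,0,0],[0.3,-0.04,0],0.2],[[0,0,0],[0.2,-0.03,0],0.2]]}}

```text
t: 16.25
tool_pos: [0.4657, -0.0969, 0.3482]
tool_rot: [-1.105, 1.27, 1.104]
contact_force: [1.1, -0.8, -0.0]
opening: 0.0556
```

```bash
python3 hk.py
```

```text
t 16.25 pos [ 0.4657 -0.0969  0.3482] x [ 0.003  0.001 -1.   ] yawz 81.93 F [ 1.13 -0.78 -0.01] T [0.02 0.06 0.01] op 0.0556 q [-0.36 -0.28  2.01  0.    1.4  -1.79]
0.48 7 [ 0.4793 -0.0698  0.2074] [ 0.4814 -0.0695  0.2098] tool z 0.0287 0.0289
0.492 10 [ 0.4927 -0.1013  0.1862] [ 0.4939 -0.0981  0.1876] tool z -0.0008 0.0024
0.496 57 [ 0.4942 -0.1032  0.1826] [ 0.4979 -0.0972  0.1874] tool z -0.002 0.0035
0.5 57 [ 0.498  -0.1032  0.1833] [ 0.502  -0.0977  0.1868] tool z -0.0015 0.0035
0.504 51 [ 0.5021 -0.1038  0.1833] [ 0.506  -0.0983  0.1865] tool z -0.0015 0.0035
0.508 50 [ 0.5063 -0.1042  0.1827] [ 0.51   -0.0989  0.1857] tool z -0.0015 0.0036
0.512 55 [ 0.5101 -0.1049  0.1826] [ 0.5139 -0.0993  0.1854] tool z -0.0015 0.0036
0.516 50 [ 0.514  -0.1056  0.182 ] [ 0.518  -0.0999  0.1845] tool z -0.0016 0.0036
0.52 44 [ 0.5182 -0.1185  0.1722] [ 0.5219 -0.1005  0.1841] tool z -0.0138 0.0036
0.524 245 [ 0.5221 -0.1188  0.1721] [ 0.526  -0.0902  0.1814] tool z -0.014 0.0148
0.528 31 [ 0.526  -0.097   0.1722] [ 0.5269 -0.0886  0.177 ] tool z 0.0081 0.0165
opening centre [ 0.46577734 -0.09562554  0.1912342 ]
```

{"op": "carry_out", "data": {"increments": [[[0,0,0],[0.25,-0.035,-0.02],0.2],[[0,0,0],[0.25,-0.035,0],0.2]]}}

```text
t: 16.5
tool_pos: [0.4767, -0.0984, 0.3477]
tool_rot: [-1.105, 1.27, 1.104]
contact_force: [-0.8, -0.5, 0.1]
opening: 0.0556
```

{"op": "carry_out", "data": {"increments": [[[0,0,0],[0.25,-0.035,0],0.2],[[0,0,0],[0.2,-0.03,0],0.2]]}}

```text
t: 16.7
tool_pos: [0.4866, -0.0999, 0.3476]
tool_rot: [-1.105, 1.27, 1.104]
contact_force: [-0.7, -0.7, -0.3]
opening: 0.0551
```

```bash
python3 hk.py
```

```text
t 16.7 pos [ 0.4866 -0.0999  0.3476] x [ 0.003  0.001 -1.   ] yawz 81.93 F [-0.71 -0.73 -0.34] T [-0.01  0.07  0.02] op 0.0551 q [-0.35 -0.22  1.97  0.    1.39 -1.78]
0.492 36 [ 0.492  -0.1279  0.1843] [ 0.4939 -0.0966  0.2096] tool z -0.027 0.0039
0.496 5 [ 0.494  -0.1025  0.184 ] [ 0.4949 -0.0968  0.1856] tool z -0.0018 0.0039
0.5 7 [ 0.4996 -0.0728  0.2072] [ 0.5014 -0.0726  0.2099] tool z 0.0286 0.0288
0.516 30 [ 0.5156 -0.1055  0.1822] [ 0.518  -0.1004  0.1845] tool z -0.0014 0.0035
0.52 72 [ 0.518  -0.1193  0.1741] [ 0.522  -0.1007  0.1897] tool z -0.0145 0.0036
0.524 1311 [ 0.522  -0.1196  0.1723] [ 0.526  -0.0888  0.197 ] tool z -0.0147 0.0162
0.528 378 [ 0.526  -0.1201  0.1727] [ 0.53   -0.0882  0.1969] tool z -0.0145 0.0169
0.532 16 [ 0.5302 -0.0981  0.1851] [ 0.5318 -0.0893  0.1933] tool z 0.0077 0.0163
opening centre [ 0.48664229 -0.09861544  0.19061005]
```

{"op": "carry_out", "data": {"increments": [[[0,0,0],[0.3,-0.042,0],0.2],[[0,0,0],[0.3,-0.042,-0.15],0.2],[[0,0,0],[0.3,-0.042,-0.15],0.2],[[0,0,0],[0.2,-0.028,-0.15],0.2]]}}

```text
t: 17.15
tool_pos: [0.5107, -0.1033, 0.3384]
tool_rot: [-1.106, 1.269, 1.102]
contact_force: [0.2, -0.4, -0.5]
opening: 0.0555
```

```bash
python3 hk.py|tail -9
```

```text
t 17.15 pos [ 0.5107 -0.1033  0.3384] x [ 0.004  0.001 -1.   ] yawz 81.92 F [ 0.24 -0.43 -0.52] T [-0.03 -0.02  0.  ] op 0.0555 q [-0.34 -0.15  1.92  0.    1.37 -1.77]
0.512 6 [ 0.5127 -0.1308  0.2048] [ 0.5138 -0.1303  0.2067] tool z -0.0271 -0.0265
0.516 28 [ 0.5141 -0.1312  0.1998] [ 0.518  -0.1304  0.2066] tool z -0.0269 -0.0263
0.52 18 [ 0.5181 -0.1314  0.1975] [ 0.5219 -0.0754  0.2068] tool z -0.0268 0.0289
0.524 180 [ 0.5221 -0.116   0.1913] [ 0.526  -0.0757  0.207 ] tool z -0.0107 0.0289
0.528 261 [ 0.526  -0.1174  0.1893] [ 0.53   -0.0762  0.2045] tool z -0.0118 0.0289
0.532 21 [ 0.5301 -0.1027  0.1886] [ 0.5313 -0.0914  0.1945] tool z 0.0032 0.0145
0.54 19 [ 0.5401 -0.1088  0.1812] [ 0.5419 -0.1035  0.1841] tool z -0.0013 0.0039
opening centre [ 0.5110024  -0.10212492  0.1814229 ]
```

{"op": "carry_out", "data": {"increments": [[[0,0,0],[0.1,-0.014,-0.05],0.2],[[0,0,0],[0.1,-0.014,-0.05],0.2],[[0,0,0],[0.06,-0.008,-0.05],0.2]]}}

```text
t: 17.5
tool_pos: [0.5164, -0.1041, 0.3339]
tool_rot: [-1.105, 1.27, 1.104]
contact_force: [0.3, 0.7, -0.2]
opening: 0.0557
```

{"op": "carry_out", "data": {"increments": [[[0,0,0],[0.06,-0.008,-0.05],0.2],[[0,0,0],[0.06,-0.008,-0.05],0.2]]}}

```text
t: 17.7
tool_pos: [0.5189, -0.1044, 0.3318]
tool_rot: [-1.105, 1.27, 1.104]
contact_force: [-0.1, -0.1, -0.9]
opening: 0.0556
```

{"op": "carry_out", "data": {"increments": [[[0,0,0],[0.06,-0.008,-0.05],0.2]]}}

```text
t: 17.8
tool_pos: [0.5202, -0.1046, 0.3308]
tool_rot: [-1.105, 1.27, 1.104]
contact_force: [0.4, 0.3, -0.9]
opening: 0.0554
```

{"op": "carry_out", "data": {"increments": [[[0,0,0],[0.06,-0.008,-0.05],0.2]]}}

```text
t: 17.9
tool_pos: [0.521, -0.1047, 0.3297]
tool_rot: [-1.103, 1.272, 1.106]
contact_force: [-8.0, 0.5, 3.5]
opening: 0.0553
```

```bash
python3 hk.py|tail -9
```

```text
t 17.9 pos [ 0.521  -0.1047  0.3297] x [-0.001  0.002 -1.   ] yawz 81.92 F [-7.99  0.54  3.47] T [ 0.09  1.24 -0.11] op 0.0553 q [-0.34 -0.11  1.9   0.    1.35 -1.77]
0.524 30 [ 0.5224 -0.1323  0.1926] [ 0.526  -0.1056  0.1979] tool z -0.027 -0.0004
0.528 226 [ 0.526  -0.1326  0.1893] [ 0.53   -0.0952  0.197 ] tool z -0.0269 0.0104
0.532 37 [ 0.5301 -0.0984  0.1912] [ 0.5339 -0.0762  0.1986] tool z 0.0073 0.0293
0.536 17 [ 0.534  -0.0776  0.1893] [ 0.536  -0.0771  0.1964] tool z 0.0284 0.0289
0.54 33 [ 0.5398 -0.1091  0.1803] [ 0.542  -0.1036  0.184 ] tool z -0.0017 0.0037
opening centre [ 0.52043117 -0.10332147  0.17274662]
```

{"op": "carry_out", "data": {"increments": [[[0,0,0],[-0.02,0,-0.04],0.2]]}}

```text
t: 18.05
tool_pos: [0.5205, -0.1047, 0.3286]
tool_rot: [-1.103, 1.272, 1.107]
contact_force: [0.0, 0.5, -0.7]
opening: 0.0553
```

{"op": "carry_out", "data": {"increments": [[[0,0,0],[0,0,-0.05],0.2]]}}

```text
t: 18.15
tool_pos: [0.5206, -0.1047, 0.3276]
tool_rot: [-1.103, 1.272, 1.106]
contact_force: [-0.7, -0.3, 0.5]
opening: 0.0556
```

```bash
python3 hk.py|tail -3;python3 -c "
from st import *
st()"
```

```text
0.536 16 [ 0.5341 -0.0777  0.1874] [ 0.536  -0.0772  0.1941] tool z 0.0285 0.029
0.54 32 [ 0.5402 -0.1091  0.1803] [ 0.5419 -0.1037  0.1838] tool z -0.0016 0.0037
opening centre [ 0.52018047 -0.10338858  0.17060418]
t 18.2 pos [ 0.5206 -0.1047  0.3275] x [-0.001  0.002 -1.   ] yawz 81.92 F [ 0.05 -0.15  0.16] T [ 0.06 -0.03 -0.01] op 0.0552 q [-0.34 -0.11  1.91  0.    1.35 -1.77]
```

{"op": "carry_out", "data": {"increments": [[[0,0,0],[0,0,-0.06],0.2]]}}

```text
t: 18.3
tool_pos: [0.5207, -0.1047, 0.3269]
tool_rot: [-1.103, 1.272, 1.106]
contact_force: [-4.3, 1.2, 8.0]
opening: 0.0553
```

{"op": "carry_out", "data": {"increments": [[[0,0,0],[0,0,-0.05],0.2]]}}

```text
t: 18.4
tool_pos: [0.5208, -0.1048, 0.3269]
tool_rot: [-1.103, 1.272, 1.106]
contact_force: [-4.7, 1.3, 6.5]
opening: 0.0554
```

{"op": "carry_out", "data": {"increments": [[[0,0,0],[0,0,-0.05],0.2]]}}

```text
t: 18.5
tool_pos: [0.5208, -0.1047, 0.327]
tool_rot: [-1.103, 1.272, 1.106]
contact_force: [-3.9, 1.3, 5.9]
opening: 0.0553
```

{"op": "carry_out", "data": {"increments": [[[0,0,0],[0,0,0.02],0.2],[[0,0,0],[0,0,0],0.72],[[0,0,0],[0,0,0],0.8],[[0,0,0],[0,0,0],0.9],[[0,0,0],[0,0,0],0.9]]}}

```text
t: 19.0
tool_pos: [0.5211, -0.1048, 0.3274]
tool_rot: [-1.104, 1.271, 1.105]
contact_force: [0.1, -0.4, -0.6]
opening: 0.0765
```

```bash
python3 hk.py; ls -t pics|head -1; python3 - <<'E'
from h import *
im,d=get_image('side');cv2.imwrite('pics/s10.png',cv2.resize(im[100:260,230:400],None,fx=4.5,fy=3.7,interpolation=2))
E
cp $(ls -t pics/hk*|head -1) pics/rel.png
```

```text
t 19.0 pos [ 0.5211 -0.1048  0.3274] x [ 0.001  0.001 -1.   ] yawz 81.92 F [ 0.08 -0.45 -0.59] T [ 0.03  0.02 -0.  ] op 0.0765 q [-0.34 -0.11  1.91  0.    1.35 -1.77]
0.524 16 [ 0.525  -0.1142  0.1929] [ 0.526  -0.107   0.1963] tool z -0.0089 -0.0017
0.528 275 [ 0.526  -0.1168  0.1897] [ 0.53   -0.0928  0.197 ] tool z -0.0113 0.0129
0.532 17 [ 0.53   -0.1059  0.1896] [ 0.5312 -0.0923  0.1946] tool z -0.0 0.0135
0.54 31 [ 0.5394 -0.1092  0.1804] [ 0.542  -0.1037  0.1841] tool z -0.0016 0.0037
opening centre [ 0.52089862 -0.10352135  0.17038797]
hk1900.png
```

View pics/rel.png

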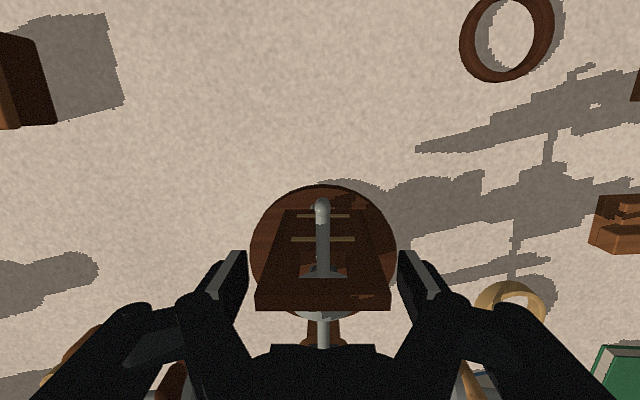

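View pics/s10.png

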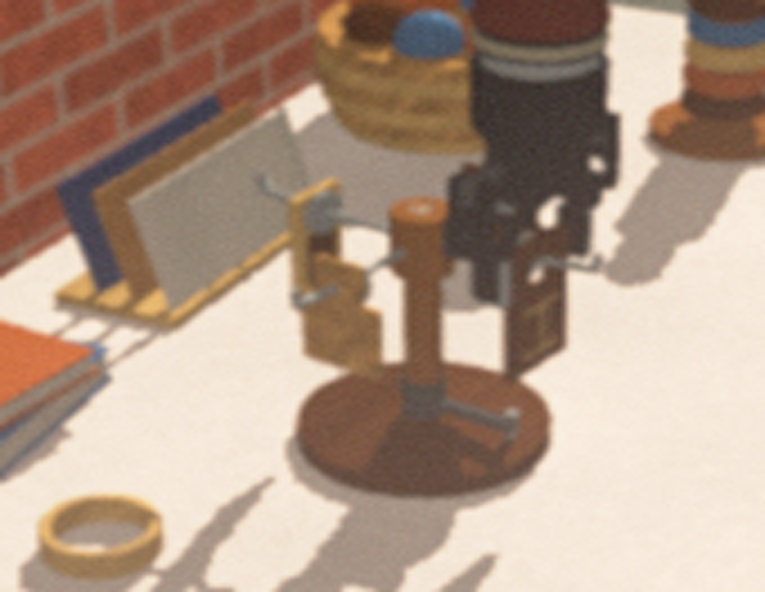

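{"op": "carry_out", "data": {"increments": [[[0,0,0],[0,0,0.3],0.9],[[0,0,0],[0,0,0.5],0.9],[[0,0,0],[0,0,0.8],0.9],[[0,0,0],[-0.2,0,1],0.9],[[0,0,0],[-0.5,0,1],0.9],[[0,0,0],[-0.8,0,1],0.9],[[0,0,0],[-0.8,0,0.5],0.9],[[0,0,0],[0,0,0],0.9]]}}

```text
t: 19.9
tool_pos: [0.4734, -0.1045, 0.439]
tool_rot: [-1.107, 1.269, 1.102]
contact_force: [0.4, 0.5, 0.6]
opening: 0.0766
```

```bash
python3 - <<'E'
from st import *
np.set_printoptions(suppress=True)
st();C=cal('wrist');im,d=get_image('wrist');cv2.imwrite('pics/w11.png',im)
P=cloud('wrist',d,np.ones_like(d,bool),C)
u=np.array([np.cos(np.radians(172)),np.sin(np.radians(172))]);v=np.array([-u[1],u[0]]);A=np.array([.5992,-.1137])
r=(P[:,:2]-A)@u;l=(P[:,:2]-A)@v
k=(P[:,2]>.08)&(P[:,2]<.21)&(r>.05)&(r<.13)&(abs(l)<.035)
for a in np.arange(.07,.125,.002):
    j=k&(abs(r-a)<.001)
    if j.sum()>3: print(round(a,3),j.sum(),'l',l[j].min().round(4),l[j].max().round(4),'z',P[j,2].min().round(4),P[j,2].max().round(4))
for n in ['side','scene']:
    im,d=get_image(n);cv2.imwrite(f'pics/{n}11.png',cv2.resize(im[100:260,230:400],None,fx=4.5,fy=3.7,interpolation=2))
E
```

```text
t 19.9 pos [ 0.4734 -0.1045  0.439 ] x [ 0.005 -0.    -1.   ] yawz 81.95 F [0.37 0.52 0.57] T [-0.05 -0.01 -0.09] op 0.0766 q [-0.37 -0.31  1.89  0.    1.56 -1.8 ]
0.07 18 l -0.0074 0.0137 z 0.1882 0.1958
0.072 56 l -0.0119 0.0128 z 0.1902 0.1962
0.074 44 l -0.0248 0.0227 z 0.1636 0.1972
0.076 171 l -0.0272 0.0285 z 0.158 0.1969
0.078 184 l -0.0271 0.0284 z 0.1582 0.1971
0.08 183 l -0.0269 0.0283 z 0.1584 0.1969
0.082 202 l -0.0269 0.0283 z 0.1583 0.1971
0.084 1696 l -0.0276 0.0287 z 0.0959 0.1972
0.086 470 l -0.0277 0.0282 z 0.096 0.1846
0.088 13 l -0.0017 0.0034 z 0.1821 0.186
0.09 17 l -0.0017 0.0034 z 0.182 0.1855
0.092 13 l -0.0017 0.0034 z 0.1828 0.1856
0.094 13 l -0.0017 0.0034 z 0.1831 0.1859
0.096 15 l -0.0016 0.0035 z 0.1832 0.1861
0.098 15 l -0.0016 0.0035 z 0.1832 0.1866
0.1 15 l -0.0016 0.0035 z 0.1832 0.1864
0.102 14 l -0.0015 0.0035 z 0.183 0.1867
0.104 16 l -0.0015 0.0035 z 0.1844 0.1867
0.106 13 l -0.0015 0.0035 z 0.1846 0.1869
0.108 14 l -0.0014 0.0035 z 0.1842 0.1869
0.11 17 l -0.0014 0.0035 z 0.1848 0.1879
0.112 16 l -0.0023 0.0035 z 0.1842 0.1883
0.114 11 l -0.0023 0.0035 z 0.1845 0.1886
0.12 20 l -0.0017 0.0037 z 0.1846 0.1993
0.122 35 l -0.0019 0.003 z 0.1863 0.1993
0.124 6 l -0.0002 0.0014 z 0.1929 0.1974
```

View pics/w11.png

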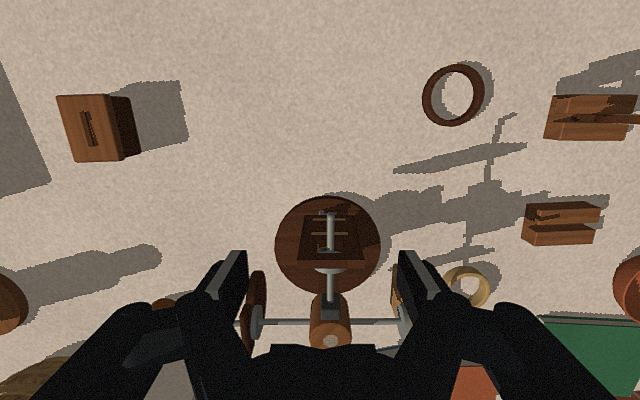

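View pics/side11.png

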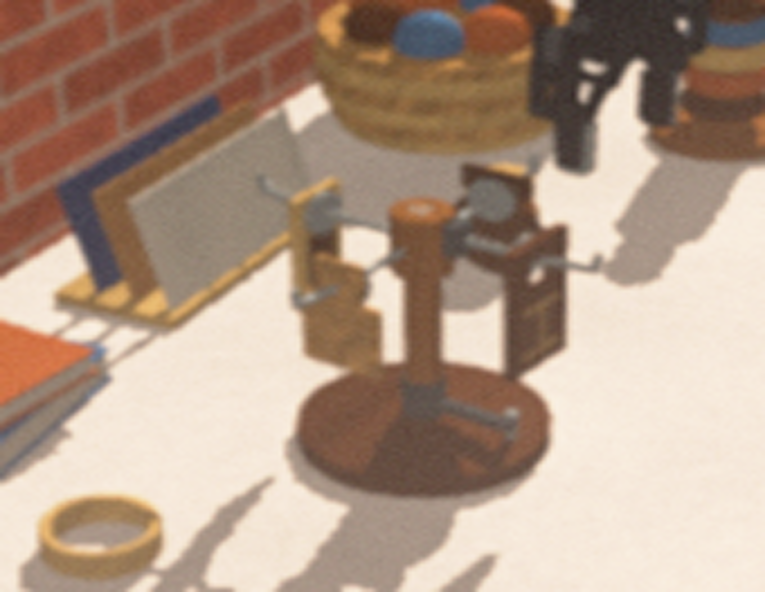

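View pics/scene11.png

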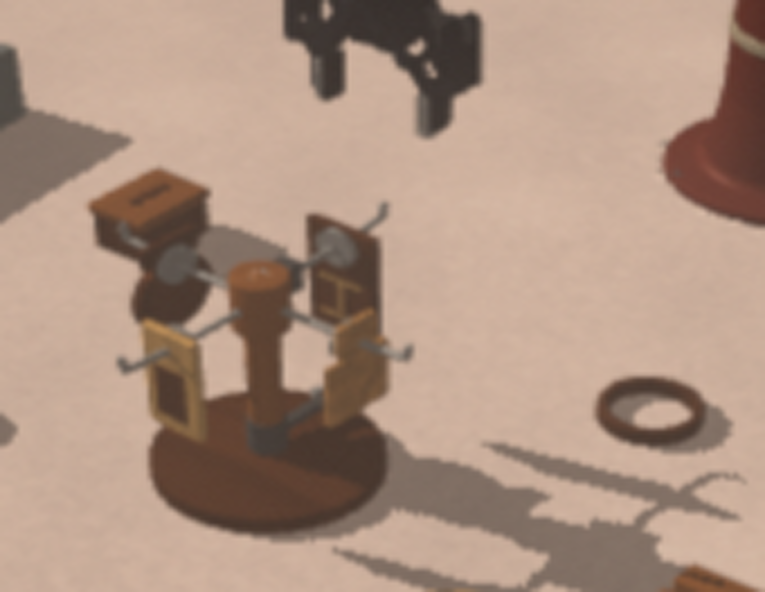

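```bash
python3 - <<'E'
from st import *
np.set_printoptions(suppress=True)
u=np.array([np.cos(np.radians(172)),np.sin(np.radians(172))]);v=np.array([-u[1],u[0]]);A=np.array([.5992,-.1137])
o,M=st();c,Mc=cal('wrist');tp=M.T@(c['position']-o['tool_pos']);tR=M.T@Mc
def an(d,C,lab):
    P=cloud('wrist',d,np.ones_like(d,bool),C)
    r=(P[:,:2]-A)@u;l=(P[:,:2]-A)@v;z=P[:,2]
    k=(r>.088)&(r<.115)&(abs(l)<.01)&(z>.17)&(z<.2)
    print(lab,'hook l',(np.percentile(l[k],[2,98])).mean(),k.sum())
    k=(r>.07)&(r<.081)&(abs(l)>.005)&(abs(l)<.015)&(z>.165)&(z<.193)
    if k.sum():print(' collar r hist',np.histogram(r[k],bins=np.arange(.07,.082,.001)))
    k=(r>.08)&(r<.092)&(abs(l)<.027)&(z>.10)&(z<.15)
    if k.sum():
        print(' plaque front r',np.percentile(r[k],[5,50,95]),k.sum())
        for q in (.10,.12,.14): 
            j=k&(abs(z-q-.005)<.005);print('  z',q,np.median(r[j]), [np.median(r[j&(l>0)]),np.median(r[j&(l<0)])])
p=np.array([.4381,-.0927,.3737]);M9=R.from_rotvec([-1.111,1.266,1.092]).as_matrix()
c9=dict(c);c9['position']=p+M9@tp
an(np.load('w9.npy'),(c9,M9@tR),'w9')
C=cal('wrist');im,d=get_image('wrist');an(d,C,'now')
E
```

```text
t 20.05 pos [ 0.4743 -0.1045  0.436 ] x [ 0.001  0.001 -1.   ] yawz 81.97 F [-0.22 -0.57 -0.25] T [0.04 0.03 0.01] op 0.077 q [-0.37 -0.31  1.89  0.    1.56 -1.8 ]
w9 hook l 0.0008446533897239245 209
 collar r hist (array([  0,   0,   0,   0,  31, 190,  63,   2,   0,   0,   0]), array([0.07 , 0.071, 0.072, 0.073, 0.074, 0.075, 0.076, 0.077, 0.078,
       0.079, 0.08 , 0.081]))
now hook l 0.0005570249279561585 193
 collar r hist (array([ 7,  7,  5,  2,  0, 16,  0,  1,  3,  0,  4]), array([0.07 , 0.071, 0.072, 0.073, 0.074, 0.075, 0.076, 0.077, 0.078,
       0.079, 0.08 , 0.081]))
 plaque front r [0.08416848 0.08490751 0.08579542] 868
  z 0.1 0.08530694153412025 [np.float64(0.08526958198254632), np.float64(0.08533063723413406)]
  z 0.12 0.08488104051627884 [np.float64(0.08482539763470338), np.float64(0.0849296516360512)]
  z 0.14 0.08465893311494921 [np.float64(0.08451992526766476), np.float64(0.0847606023860584)]
```

{"op": "carry_out", "data": {"increments": [[[0,0,0],[-0.1,0.4,-0.2],0.47],[[0,0,0],[0,0,-1],0.47],[[0,0,0],[0,0,-1],0.47],[[0,0,0],[0,0,-0.8],0.47],[[0,0,0],[0,0,0],0.47]]}}

```text
t: 20.6
tool_pos: [0.4727, -0.0939, 0.3679]
tool_rot: [-1.099, 1.274, 1.115]
contact_force: [-1.1, -0.4, -0.5]
opening: 0.0402
```

```bash
python3 - <<'E'
from st import *
o,M=st();u=np.array([np.cos(np.radians(172)),np.sin(np.radians(172))]);A=np.array([.5992,-.1137]);q=o['tool_pos'][:2]-A
print('r',q@u,'l',q@np.array([-u[1],u[0]]))
im,d=get_image('wrist');cv2.imwrite('pics/w12.png',im)
E
```

```text
t 20.6 pos [ 0.4727 -0.0939  0.3679] x [-0.008  0.006 -1.   ] yawz 82.05 F [-1.07 -0.4  -0.52] T [ 0.01 -0.02  0.03] op 0.0402 q [-0.35 -0.27  1.97  0.    1.45 -1.78]
r 0.12804426776600794 l -0.001963338720522168
```

View pics/w12.png

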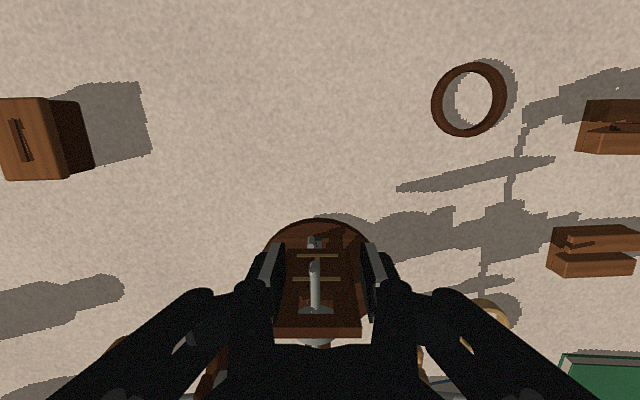

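{"op": "carry_out", "data": {"increments": [[[-0.05,-0.07,0],[0.05,-0.13,-0.6],0.47],[[0,0,0],[0.05,-0.05,-0.7],0.47],[[0,0,0],[0.2,-0.03,-0.1],0.47],[[0,0,0],[0.3,-0.04,0],0.47]]}}

```text
t: 21.05
tool_pos: [0.4863, -0.0985, 0.342]
tool_rot: [-1.108, 1.269, 1.105]
contact_force: [0.9, -0.3, 0.7]
opening: 0.0401
```

```bash
cat > rl.py <<'E'
from st import *
o,M=st();u=np.array([np.cos(np.radians(172)),np.sin(np.radians(172))]);A=np.array([.5992,-.1137]);q=(o['tool_pos']+.155*M[:,0])[:2]-A
print('r',q@u,'l',q@np.array([-u[1],u[0]]))
E
python3 rl.py
```

```text
t 21.05 pos [ 0.4863 -0.0985  0.342 ] x [ 0.003 -0.    -1.   ] yawz 82.1 F [ 0.85 -0.28  0.7 ] T [ 0.    0.02 -0.  ] op 0.0401 q [-0.35 -0.22  1.97  0.    1.38 -1.78]
r 0.11342546370249336 l 0.0006500396442956837
```

{"op": "carry_out", "data": {"increments": [[[0,0,0],[0.2,-0.03,-0.2],0.47],[[0,0,0],[0.2,-0.03,-0.1],0.47],[[0,0,0],[0.15,-0.02,0],0.47],[[0,0,0],[0.08,-0.01,0],0.47]]}}

```text
t: 21.45
tool_pos: [0.5015, -0.1007, 0.3375]
tool_rot: [-1.11, 1.267, 1.103]
contact_force: [-0.6, 0.1, 0.9]
opening: 0.0402
```

{"op": "carry_out", "data": {"increments": [[[0,0,0],[0.06,-0.008,0],0.47],[[0,0,0],[0.06,-0.008,0],0.47]]}}

```text
t: 21.65
tool_pos: [0.5043, -0.1011, 0.3379]
tool_rot: [-1.111, 1.267, 1.102]
contact_force: [-0.3, 1.3, -0.0]
opening: 0.04
```

{"op": "carry_out", "data": {"increments": [[[0,0,0],[0.05,-0.007,0],0.47]]}}

```text
t: 21.75
tool_pos: [0.5049, -0.1012, 0.3378]
tool_rot: [-1.109, 1.269, 1.105]
contact_force: [-7.8, 1.1, 3.1]
opening: 0.0401
```

{"op": "carry_out", "data": {"increments": [[[0,0,0],[0.05,-0.007,0],0.47]]}}

```text
t: 21.85
tool_pos: [0.5054, -0.1013, 0.3379]
tool_rot: [-1.108, 1.271, 1.107]
contact_force: [-5.6, 1.0, 4.1]
opening: 0.0401
```

```bash
python3 rl.py
```

```text
t 21.85 pos [ 0.5054 -0.1013  0.3379] x [-0. -0. -1.] yawz 82.13 F [-5.56  0.96  4.06] T [0.14 0.91 0.09] op 0.0401 q [-0.34 -0.16  1.93 -0.    1.37 -1.78]
r 0.09462361850380002 l 0.0007972224047847763
```

{"op": "carry_out", "data": {"increments": [[[0,0,0],[-0.1,0.014,0],0.47],[[0,0,0],[-0.3,0.04,0],0.47],[[0,0,0],[-0.3,0.04,0.3],0.47],[[0,0,0],[-0.3,0.04,1],0.47],[[0,0,0],[-0.3,0.04,1],0.47],[[0,0,0],[-0.3,0,1],0.47],[[0,0,0],[-0.3,0,1],0.9],[[0,0,0],[0,0,0],0.9]]}}

```text
t: 22.65
tool_pos: [0.463, -0.0969, 0.428]
tool_rot: [-1.109, 1.269, 1.105]
contact_force: [-0.4, 0.9, -0.5]
opening: 0.0675
```

```bash
python3 - <<'E'
from st import *
u=np.array([np.cos(np.radians(172)),np.sin(np.radians(172))]);v=np.array([-u[1],u[0]]);A=np.array([.5992,-.1137])
st();C=cal('wrist');im,d=get_image('wrist');cv2.imwrite('pics/w13.png',im)
P=cloud('wrist',d,np.ones_like(d,bool),C)
r=(P[:,:2]-A)@u;l=(P[:,:2]-A)@v;z=P[:,2]
k=(r>.088)&(r<.115)&(abs(l)<.01)&(z>.17)&(z<.2);print('hook l',np.percentile(l[k],[2,98]).mean())
k=(r>.08)&(r<.092)&(abs(l)<.027)&(z>.10)&(z<.20)
for q in (.10,.12,.14,.185):
    j=k&(abs(z-q-.005)<.005);print('  z',q,j.sum(),np.median(r[j]))
im,d=get_image('side');cv2.imwrite('pics/s13.png',cv2.resize(im[100:260,230:400],None,fx=4.5,fy=3.7,interpolation=2))
E
```

```text
t 22.65 pos [ 0.463  -0.0969  0.428 ] x [ 0.003 -0.001 -1.   ] yawz 82.11 F [-0.42  0.89 -0.5 ] T [0.02 0.01 0.  ] op 0.0675 q [-0.36 -0.34  1.93  0.    1.55 -1.8 ]
hook l 0.0008267011237640469
  z 0.1 137 0.0837218102979312
  z 0.12 201 0.08357804522030872
  z 0.14 247 0.0837801101902798
  z 0.185 476 0.08351781825537276
```

View pics/s13.png

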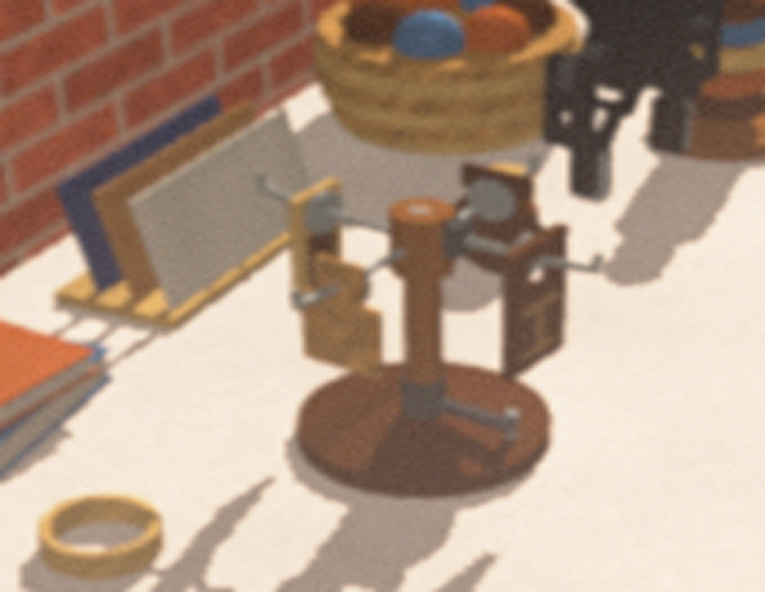

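View pics/w13.png

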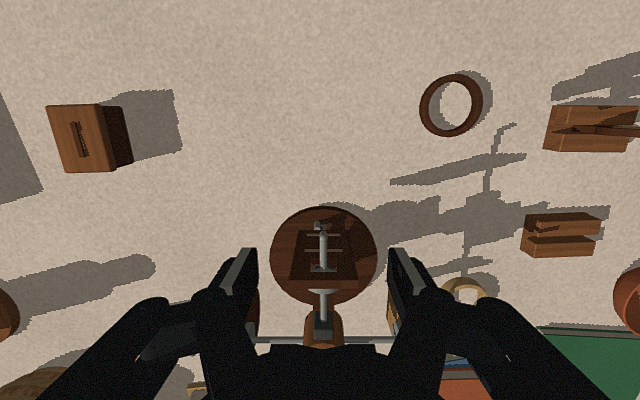

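```bash
python3 -c "
from station import *
print(finish_job())"
```

```text
the job is handed in; nothing more can be done
None
```

I turned the rack, hung the plaque on the empty hook and handed the job in at about 23 s, with no sign of a miss in the last checks. No verdict came back.

- **Rack:** I pushed the empty hook anticlockwise with the closed fingers by about 1.5 rad. It moved at 1–3 N until the force rose to about 8 N and the fingertip stopped moving. The picture then shows the stop arm against its pin.
- **Plaque:** I gripped it by its side edges and lifted it out of the holder. The wrist camera's depth showed the hook about 10 mm higher than nominal, so I set the height from that. The opening passed over the upturned end without contact force. I slid the plaque back until I felt the collar (about 8 N) and lowered it onto the bar before letting go.
- **Correction:** After the first release I measured a gap of about 0.7–0.9 mm at the collar. I pushed the plaque back with the open fingers either side of the hook, at 6–8 N.
- **Last checks:**
  - The back of the plaque and the collar face both measure about 75.6 mm from the axis, and the plaque hangs upright.
  - The hook line is within 0.1 mm of where it was before hanging, so the rack is still against its stop.
  - The gripper is clear of everything, and I saw none of the other goods moved.
- **Disagreement:** The hook's direction came out at about 174° from where the finger touched it and about 172° from the cameras. I used the camera value, and the plaque's fit agreed with it.

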